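Ready the sanding table

TASK

Get the sanding table ready to run again: clear every wooden offcut off its green deck into the small yellow bin and press both metal covers down flush into the two openings (either cover fits either opening). Then push the red guard shoe's steel tongue straight into the yellow interlock switch until it is fully home, and last of all press the green button; leave everything else where it is.

Things in the scene. Friction and masses are not known exactly. Their poses are not given: they have to be found in the camera images.
- deck: green low cabinet of the sanding table, 280 (x) x 320 (y) x 50 mm high, fixed to the bench; origin at the centre of its underside; its x axis points away from the robot, towards the switch side; it may be turned by up to 0.15 rad
- opening_left (a point): centre of the left opening in the deck, at deck top level (50 mm above the bench); axes as the deck's. The opening is a recess 84 (x) x 64 (y) x 10 mm deep, framed in pale metal. A black lifter pad in it stands 7 mm above the recess floor and holds a laid-in cover about 7 mm proud; it slides down stiffly (6 N of dry friction, no spring) under a firm push of 10 N or so and stays down, when the cover meets the recess floor and is flush
- opening_right (a point): centre of the right opening in the deck, at deck top level (50 mm above the bench); axes as the deck's. The opening is a recess 84 (x) x 64 (y) x 10 mm deep, framed in pale metal. A black lifter pad in it stands 7 mm above the recess floor and holds a laid-in cover about 7 mm proud; it slides down stiffly (6 N of dry friction, no spring) under a firm push of 10 N or so and stays down, when the cover meets the recess floor and is flush
- cover_1_grip (a point): one of two identical covers: a 80 x 60 x 10 mm aluminium plate with a black upright grip rib on the middle of its top (40 long along the cover's x, 14 thick along y, 30 high, so 40 mm from underside to rib top); 120 g. This point is the centre of the cover, 25 mm above its underside, inside the rib; z is up, axes along the plate's edges. Flush in an opening, it lies 15 mm above the opening's point
- cover_2_grip (a point): one of two identical covers: a 80 x 60 x 10 mm aluminium plate with a black upright grip rib on the middle of its top (40 long along the cover's x, 14 thick along y, 30 high, so 40 mm from underside to rib top); 120 g. This point is the centre of the cover, 25 mm above its underside, inside the rib; z is up, axes along the plate's edges. Flush in an opening, it lies 15 mm above the opening's point
- shoe_grip (a point): red guard shoe: foot 64 (x) x 50 (y) x 18 mm, on it a grip rib 44 long along x, 16 thick along y, up to 62 mm above the underside; a flat steel tongue sticks out of the foot's +x end. This point is in the rib, 40 mm above the shoe's underside, over the foot's centre; x is the way the tongue points; 250 g
- tongue_tip (a point): middle of the tip of the shoe's tongue, 65 mm ahead of the shoe's centre and 11.5 mm above its underside; the tongue is 33 long, 20 wide, 5 mm thick, level; axes as the shoe's
- slot_mouth (a point): middle of the slot mouth of the yellow and black interlock switch (60 wide, 46 high, 50 mm deep) on the deck; x points straight into the slot, away from the robot; 11.5 mm above the deck, level with the tongue of a shoe standing there. Slot 23 wide, 13 mm high, flaring to 35 mm wide at the mouth, open on top for the first 13 mm. Home, the foot meets the switch and the tip is 33 mm past this point
- plunger (a joint): red plunger inside the switch, pushed in by the tongue over the last 12 mm against 4 N of dry friction; 0 as it starts, 0.012 m with the tongue home; it stays where it is pushed
- reset_button (a joint): the green button: 0 up, about 0.006 m fully down; springs back; 5 N presses it fully
- reset_button_top (a point): centre of the top of the green push button (28 mm across) on the front right corner of the deck
- offcut_1_centre (a point): wooden offcut, 56 (x) x 28 (y) x 24 mm high, 30 g, lying on the deck; this point is its centre; absent in some runs
- offcut_2_centre (a point): wooden offcut, 56 (x) x 28 (y) x 24 mm high, 30 g, lying on the deck; this point is its centre; absent in some runs
- offcut_3_centre (a point): wooden offcut, 56 (x) x 28 (y) x 24 mm high, 30 g, lying on the deck; this point is its centre; absent in some runs
- offcut_4_centre (a point): wooden offcut, 56 (x) x 28 (y) x 24 mm high, 30 g, lying on the deck; this point is its centre; absent in some runs
- bin: small open yellow bin on the bench at the left, 190 (x) x 160 (y) x 85 mm high, walls 5 mm, fixed; origin at the centre of its underside
- glue: bystander: white glue bottle, 52 mm across, 150 mm high, on the bench; origin under its centre
- nail_tin: bystander: small steel tin, 40 mm across, 35 mm high, standing on the deck behind the left opening; origin under its centre
- mug: bystander: blue mug, 76 mm across, 85 mm high, on the bench; origin under its centre
- tape: bystander: roll of grey tape lying on the bench, 90 mm across, 24 mm high; origin under its centre
- screwdriver: bystander: screwdriver lying on the bench
- sanding_block: bystander: cork sanding block, 100 x 60 x 35 mm, on the bench; origin under its centre

How it is judged:
By the outcome, as a careful person would: the job done as asked, in the order asked, and still so for the second after the job is handed in, with the robot touching nothing.
Of offcut_1, offcut_2, offcut_3, offcut_4 only 2 to 4 are there at a start; the rules pass over those that are not, and their reading is None.
At some moment in a run one of offcut_1, offcut_2, offcut_3, offcut_4, cover_1, cover_2 may be knocked a few centimetres aside while the robot is not near it.
It also fails if it takes over 210 s, if anything falls off the work surface, if the arm or the gripper's body presses on something with over 40 N, if the wrist force passes 120 N, or if a joint passes its speed limit or range.

ROBOT

A 6-joint arm with a two-finger parallel gripper is mounted at the origin on the work surface. World frame = base frame: x ahead of the robot, y to its left, z up, the work surface at z = 0. Lengths are in mm, angles in rad, forces in N, time in s.
With the tool pointing down it reaches from about 425 to 950 mm from the base axis. Payload 14.7 kg.
Tool frame: the origin (TCP) lies at the very end of the fingers, on their centre line; the grasp point (between the pads) lies 19 mm behind it; z points along the fingers, y is the direction in which the jaws open and shut (so a half turn about z gives the same grasp; the last joint's range is limited). The gripper opens to 85 mm and grips with 20 to 120 N. Pads are 22 mm wide; open, the fingers measure 114 mm over their backs; the gripper's body (76 mm by 85 mm) begins 54 mm behind the grasp point. The pads swing forward as they close: fully open they stand 13 mm farther back than shut.
Start: joints at [1.134, 0.48, 1.596, -0, 1.065, -0.047], TCP at [246.978, 601.244, 231.297] pointing down, gripper open.
Joint ranges: [-2.75, 2.75], [-0.82, 2.05], [0.23, 2.67], [-1.56, 4.7], [0.09, 2.69], [-2.92, 2.92]. Speed limits (rad/s): [1.89, 1.89, 2.39, 3.01, 3.01, 3.01].

INTERFACE

Orientations are given as a 3x3 rotation matrix whose columns are the frame's x, y, z axes.
In Python, from rig import * gives the robot as it stands.
- The arm moves only by the tool arm_command, never from a script. Its argument "deltas" is a list of rows, each an object of numbers: "dx", "dy", "dz": the shift along the tool's x, y, z in m; "spin": the turn about the tool's z in degrees. In form: [{"dx": .., "dy": .., "dz": .., "spin": ..}, ...]. A call has 1 to 20 rows; each row shifts and turns the commanded pose from where the row before left it, along the tool's axes as they then stand; what a row does not reach is not made up. A row lasts 1/10 s, in which the tool goes at most 50 mm and 8.59 degrees, less where a joint would pass 70% of its speed; a pose out of reach is approached as far as the arm can. A call is refused whole if a number of a shift passes 0.05 or a number of a turn 8.59, either way. A call with a gripper value outside its range is refused whole. "gripper" is the opening, from -1 (shut) to 1 (fully open), so that 0 is half open, set as the call begins (left out, the last holds). The fingers move at their own pace and stop on an object; "newtons" is the grip in N (left out, the last holds). Time passes only in rows, so rows that do not move let the fingers close. It gives the time, the measured TCP pose, the force and the opening at its end, in the units of the state.
- get_state(): the state, without advancing time (a new reading comes with each control period).
- read_camera(name): name is "side" or "top" or "wrist"; returns a dict with "frame" (480x640x3 uint8, red, green, blue), "z_map" (480x640 float32, mm along the optical axis (not along the pixel's ray), 0 where there is no reading), "K" (3x3 intrinsics, pixels), "extrinsics" (4x4, takes a point from world to camera coordinates); the wrist camera has in their place "hand_eye" (4x4, takes a point from camera to tool coordinates, whose origin is the TCP and whose axes are the flange's). Camera axes: x right, y down, z forward; pixel columns grow to the right and rows downward; lengths in mm; the calibration is good to about 2 mm. A picture is of the moment at which its call begins: read the wrist's pose just before it.
- job_done(): hands the job in, once; it reports no verdict.
The state is a dict: "t": time; "qpos": joint angles; "dq": joint speeds; "tau": joint torques, N m; "eef_pos": TCP position; "tcp_rot": TCP orientation; "contact_force": force on the tool from outside, world axes, zero at the start; "moment": the same for the moment, N m; "opening": opening from 0.0 (shut) to 1.0 (fully open).
Only numpy, scipy, OpenCV 4.12 (cv2) and the standard library are available. Lean on these libraries where they do the work, as an engineer would, in place of code of your own. Each camera call takes 0.05 s, during which the arm holds its last target. There are 200 camera calls.

## Working session

There is one attempt and no reset: what is moved stays moved. The work goes in short steps, Python scripts to look and compute and a tool call to move; the robot and the scene stay as the last step left them, time stands still between calls to the robot, and variables do not carry over. Pictures are saved under pics/ and viewed, about 12 in all and at most 16, crops included, and the job is handed in when it is done.

Besides the shell and the picture viewer there is one more tool, called after ">>>" as name(argument=value, ...), one argument or row to a line, values as JSON. arm_command: Moves the arm, as the interface text tells. Its arguments: {"type":"object","properties":{"deltas":{"type":"array","items":{"type":"object","properties":{"dx":{"type":"number"},"dy":{"type":"number"},"dz":{"type":"number"},"spin":{"type":"number"}}}},"gripper":{"type":"number"},"newtons":{"type":"number"}},"required":["deltas"]}

```bash
ls; mkdir -p pics; cat > h.py <<'E'
from rig import *
import numpy as np, cv2
def cap(n):
    s=get_state(); c=read_camera(n)
    if n=="wrist":
        T=np.eye(4);T[:3,:3]=np.array(s["tcp_rot"]);T[:3,3]=s["eef_pos"]
        c["cw"]=T@np.array(c["hand_eye"])
    else: c["cw"]=np.linalg.inv(np.array(c["extrinsics"]))
    return c
def save(c,f): cv2.imwrite("pics/"+f,c["frame"][:,:,::-1])
def cloud(c):
    z=c["z_map"]; v,u=np.mgrid[0:480,0:640]; K=np.array(c["K"])
    p=np.stack([(u-K[0,2])/K[0,0]*z,(v-K[1,2])/K[1,1]*z,z],-1)
    w=p@c["cw"][:3,:3].T+c["cw"][:3,3]; w[z<=0]=np.nan
    return w
def ray(c,u,v,h):
    K=np.array(c["K"]); d=c["cw"][:3,:3]@np.array([(u-K[0,2])/K[0,0],(v-K[1,2])/K[1,1],1]); o=c["cw"][:3,3]
    return o+d*(h-o[2])/d[2]
E
python3 - <<'E'
from h import *
s=get_state(); print({k:np.round(np.array(v),3).tolist() for k,v in s.items()})
for n in ["top","side"]:
    c=cap(n); save(c,n+"0.png"); print(n,np.round(c["cw"],3).tolist(),np.array(c["K"]).tolist())
E
```

```text
pics
{'t': 0.0, 'qpos': [1.134, 0.481, 1.597, 0.0, 1.065, -0.047], 'dq': [0.0, 0.0, 0.0, -0.001, -0.001, -0.002], 'tau': [0.005, -95.066, -43.017, 0.0, 0.012, 0.0], 'eef_pos': [246.794, 600.854, 230.676], 'tcp_rot': [[-0.925, 0.38, -0.001], [0.38, 0.925, -0.001], [0.0, -0.001, -1.0]], 'contact_force': [0.318, 0.794, 0.044], 'moment': [0.05, 0.03, 0.029], 'opening': 0.995}
top [[-0.021, -0.984, 0.178, 315.964], [-1.0, 0.022, 0.007, -14.154], [-0.01, -0.178, -0.984, 1320.856], [0.0, 0.0, 0.0, 1.0]] [[480.886049778758, 0.0, 320.3244801674601], [0.0, 480.886049778758, 239.24802978934335], [0.0, 0.0, 1.0]]
side [[0.987, -0.122, 0.1, 446.354], [-0.158, -0.732, 0.662, -618.838], [-0.007, -0.67, -0.743, 760.557], [0.0, 0.0, 0.0, 1.0]] [[435.1296624980738, 0.0, 323.95697881038745], [0.0, 435.1296624980738, 241.18671130975454], [0.0, 0.0, 1.0]]
```

View pics/top0.png

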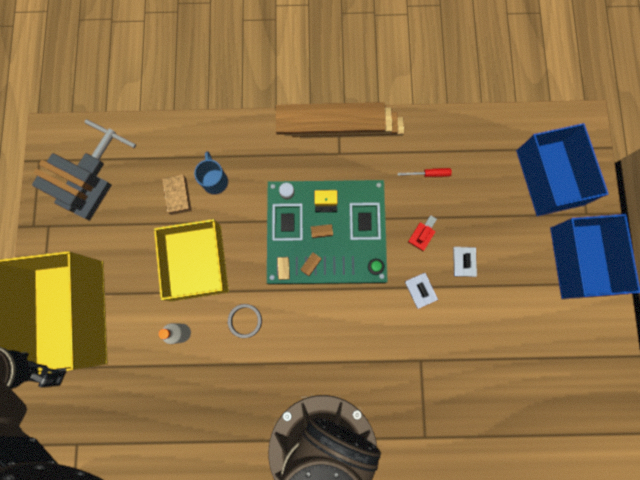

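View pics/side0.png

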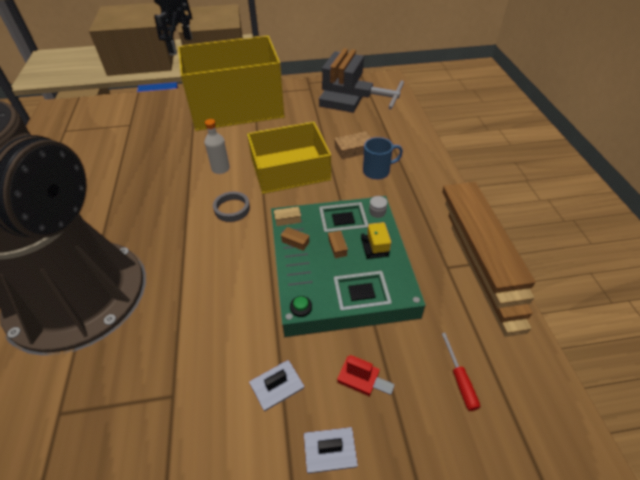

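```bash
python3 - <<'E'
from h import *
c=cap("top"); w=cloud(c)
P={'off_a':(321,231,74),'off_b':(311,264,74),'off_c':(283,267,74),'cov_near':(421,290,10),'cov_far':(465,262,10),'shoe':(422,235,62),'tip':(432,220,11),'switch':(326,196,96),'button':(376,267,60),'tin':(287,190,85),'bin':(190,260,0),'openL':(288,222,50),'openR':(365,221,50),'d00':(267,181,50),'d01':(384,181,50),'d10':(267,283,50),'d11':(387,283,50)}
for k,(u,v,h) in P.items(): print(k,np.round(ray(c,u,v,h)),np.round(w[v,u]))
E
```

```text
off_a [564.  -8.  74.] [563.  -8.  74.]
off_b [476.  20.  74.] [476.  20.  73.]
off_c [470.  93.  74.] [470.  93.  77.]
cov_near [ 407. -276.   10.] [ 405. -269.   40.]
cov_far [ 481. -400.   10.] [ 477. -391.   39.]
shoe [ 549. -276.   62.] [ 549. -276.   61.]
tip [ 600. -317.   11.] [ 600. -317.   13.]
switch [653. -23.  96.] [652. -23.  98.]
button [ 466. -151.   60.] [ 465. -149.   73.]
tin [675.  80.  85.] [675.  80.  85.]
bin [504. 358.   0.] [504. 356.   6.]
openL [595.  81.  50.] [595.  81.  51.]
openR [ 593. -127.   50.] [ 594. -128.   48.]
d00 [712. 137.  50.] [727. 143.   0.]
d01 [ 704. -184.   50.] [ 718. -190.    4.]
d10 [431. 138.  50.] [432. 138.  47.]
d11 [ 424. -179.   50.] [ 429. -186.   -1.]
```

>>> arm_command(
  deltas=[
    {"dz":-0.03},
    {"dx":-0.0318,"dy":-0.0291,"dz":-0.01},
    {"dx":-0.0318,"dy":-0.0291,"dz":-0.01},
    {"dx":-0.0318,"dy":-0.0291,"dz":-0.01},
    {"dx":-0.0318,"dy":-0.0291,"dz":-0.01},
    {"dx":-0.0318,"dy":-0.0291,"dz":-0.01},
    {"dx":-0.0318,"dy":-0.0291,"dz":-0.01},
    {"dx":-0.0318,"dy":-0.0291,"dz":-0.01},
    {"dx":-0.0318,"dy":-0.0291,"dz":-0.01},
    {"dx":-0.0318,"dy":-0.0291,"dz":-0.01},
    {"dx":-0.0318,"dy":-0.0291,"dz":-0.01},
    {"dx":-0.0318,"dy":-0.0291,"dz":-0.01},
    {"dx":-0.0318,"dy":-0.0291,"dz":-0.01},
    {"dx":-0.0318,"dy":-0.0291,"dz":-0.01},
    {"dx":-0.0318,"dy":-0.0291,"dz":-0.01},
    {"dx":-0.0318,"dy":-0.0291,"dz":-0.01},
    {"dx":-0.0318,"dy":-0.0291,"dz":-0.01},
    {"spin":-7.4},
    {"spin":-7.4},
    {"spin":-7.4},
  ],
  gripper=1,
  newtons=60,
)

```text
schema error: expected keys dx, dy, dz, spin
```

```bash
python3 - <<'E'
from h import *
s=get_state(); print(s["t"],np.round(s["eef_pos"],1),np.round(s["tcp_rot"],3).tolist(),np.round(s["qpos"],2))
c=cap("wrist"); save(c,"w1.png"); print(np.round(c["cw"],3).tolist(),np.array(c["K"]).tolist()); print(np.round(c["hand_eye"],3).tolist())
E
```

```text
0.15 [246.9 601.  230.8] [[-0.925, 0.38, -0.0], [0.38, 0.925, -0.001], [0.0, -0.001, -1.0]] [ 1.13  0.48  1.6  -0.    1.07 -0.05]
[[0.379, 0.887, 0.264, 179.522], [0.925, -0.364, -0.109, 628.051], [-0.0, 0.286, -0.958, 373.766], [0.0, 0.0, 0.0, 1.0]] [[404.82869785653804, 0.0, 325.36321729436185], [0.0, 404.82869785653804, 244.5658317342014], [0.0, 0.0, 1.0]]
[[0.001, -0.958, -0.286, 72.589], [1.0, 0.0, 0.001, -0.661], [-0.001, -0.286, 0.958, -142.934], [0.0, 0.0, 0.0, 1.0]]
```

View pics/w1.png

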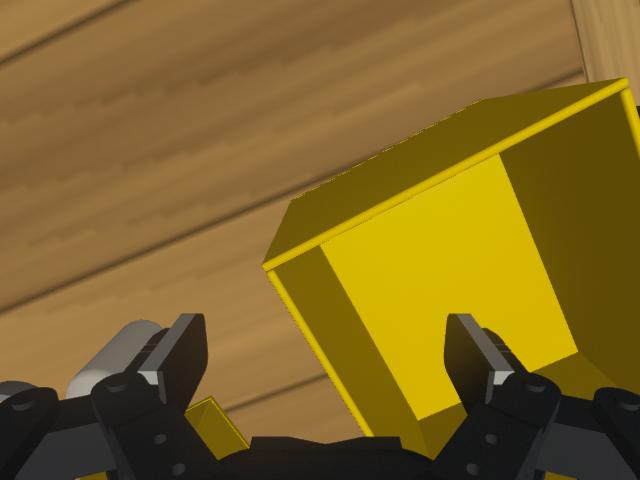

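>>> arm_command(
  deltas=[
    {"dx":0,"dy":0,"dz":-0.03,"spin":0},
    {"dx":-0.0318,"dy":-0.0291,"dz":-0.01,"spin":0},
    {"dx":-0.0318,"dy":-0.0291,"dz":-0.01,"spin":0},
    {"dx":-0.0318,"dy":-0.0291,"dz":-0.01,"spin":0},
    {"dx":-0.0318,"dy":-0.0291,"dz":-0.01,"spin":0},
    {"dx":-0.0318,"dy":-0.0291,"dz":-0.01,"spin":0},
    {"dx":-0.0318,"dy":-0.0291,"dz":-0.01,"spin":0},
    {"dx":-0.0318,"dy":-0.0291,"dz":-0.01,"spin":0},
    {"dx":-0.0318,"dy":-0.0291,"dz":-0.01,"spin":0},
    {"dx":-0.0318,"dy":-0.0291,"dz":-0.01,"spin":0},
    {"dx":-0.0318,"dy":-0.0291,"dz":-0.01,"spin":0},
    {"dx":-0.0318,"dy":-0.0291,"dz":-0.01,"spin":0},
    {"dx":-0.0318,"dy":-0.0291,"dz":-0.01,"spin":0},
    {"dx":-0.0318,"dy":-0.0291,"dz":-0.01,"spin":0},
    {"dx":-0.0318,"dy":-0.0291,"dz":-0.01,"spin":0},
    {"dx":-0.0318,"dy":-0.0291,"dz":-0.01,"spin":0},
    {"dx":-0.0318,"dy":-0.0291,"dz":-0.01,"spin":0},
    {"dx":0,"dy":0,"dz":0,"spin":-7.4},
    {"dx":0,"dy":0,"dz":0,"spin":-7.4},
    {"dx":0,"dy":0,"dz":0,"spin":-7.4},
  ],
  gripper=1,
  newtons=60,
)

```text
t: 2.2
eef_pos: [540.7, -23.3, 421.1]
tcp_rot: [[-1.0, -0.002, -0.0], [-0.002, 1.0, 0.0], [0.0, 0.0, -1.0]]
contact_force: [-0.1, -0.2, -1.1]
opening: 1.002
```

```bash
python3 - <<'E'
from h import *
s=get_state(); print(s["t"],np.round(s["eef_pos"],1),np.round(s["tcp_rot"],3).tolist(),np.round(s["qpos"],2))
c=cap("wrist"); save(c,"w1.png")
np.savez("w1.npz",**c)
E
```

```text
2.2 [540.7 -23.3 421.1] [[-1.0, -0.002, -0.0], [-0.002, 1.0, 0.0], [0.0, 0.0, -1.0]] [-0.1   0.18  1.57  0.    1.39 -1.67]
```

View pics/w1.png

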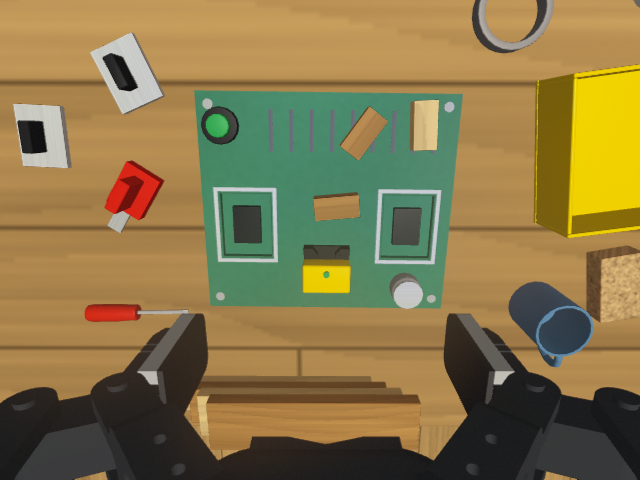

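```bash
cat > meas.py <<'E'
from h import *
def rects(c,m,w,amin,name):
    m=cv2.morphologyEx(m.astype(np.uint8),cv2.MORPH_OPEN,np.ones((3,3)))
    n,l,st,_=cv2.connectedComponentsWithStats(m)
    out=[]
    for i in range(1,n):
        if st[i,4]<amin: continue
        p=w[l==i]; r=cv2.minAreaRect(p[:,:2].astype(np.float32))
        (cx,cy),(a,b),t=r
        if a<b: a,b,t=b,a,t+90
        t=(t+90)%180-90
        print(name,"px",(st[i,0]+st[i,2]//2,st[i,1]+st[i,3]//2),"c",round(cx,1),round(cy,1),"size",round(a,1),round(b,1),"long-axis deg",round(t,1),"z med",round(float(np.median(p[:,2])),1))
        out.append((cx,cy,a,b,t))
    return out
def all_(c):
    w=cloud(c); f=c["frame"]; hsv=cv2.cvtColor(f,cv2.COLOR_RGB2HSV); H,S,V=[hsv[:,:,i].astype(int) for i in range(3)]
    x,y,z=w[...,0],w[...,1],w[...,2]
    with np.errstate(invalid='ignore'):
        deckr=(x>420)&(x<725)&(y>-195)&(y<150)
        rects(c,(z>44)&(z<56)&deckr,w,500,"decktop")
        rects(c,(z>68)&(z<82)&deckr&(H>7)&(H<22)&(S>60),w,60,"offcut")
        rects(c,(S<45)&(V>120)&(z>44)&(z<58)&deckr,w,60,"frame")
        rects(c,(V<60)&(z>42)&(z<58)&deckr,w,100,"pad")
        rects(c,(H>20)&(H<33)&(S>150)&(z>88)&(z<102)&deckr,w,60,"switchtop")
        rects(c,(H>55)&(H<75)&(S>120)&(V>110)&(z>55)&deckr,w,30,"button")
        rects(c,(z>75)&deckr&(S<60)&(V>110),w,30,"tin")
        br=(y<-190)&(x<720)
        rects(c,(z>3)&(z<20)&br&(S<50)&(V>120),w,60,"plate/tongue")
        rects(c,(z>33)&(z<46)&br&(V<70),w,30,"rib")
        red=((H<6)|(H>174))&(S>150)&br
        rects(c,red&(z>55)&(z<68),w,30,"shoerib")
        rects(c,red&(z>10)&(z<68),w,30,"shoeall")
        rects(c,red&(z>13)&(z<23),w,30,"shoefoot")
        rects(c,(H>20)&(H<33)&(S>150)&(y>200)&(z>78)&(z<92),w,60,"binrim")
E
python3 - <<'E'
from meas import *
all_(dict(np.load("w1.npz")))
E
```

```text
decktop px (np.int32(328), np.int32(199)) c 571.0 -21.6 size 321.0 280.8 long-axis deg 89.5 z med 50.3
decktop px (np.int32(247), np.int32(224)) c 594.4 -126.8 size 49.5 36.2 long-axis deg -0.6 z med 46.5
decktop px (np.int32(407), np.int32(226)) c 596.5 83.0 size 49.8 36.4 long-axis deg -1.4 z med 46.9
offcut px (np.int32(425), np.int32(125)) c 468.8 92.0 size 54.8 27.9 long-axis deg 2.9 z med 74.4
offcut px (np.int32(364), np.int32(133)) c 478.3 20.6 size 55.4 27.7 long-axis deg -36.6 z med 74.3
offcut px (np.int32(337), np.int32(208)) c 566.2 -10.1 size 55.1 28.0 long-axis deg -84.9 z med 74.2
frame px (np.int32(208), np.int32(104)) c 444.7 -165.2 size 11.5 10.2 long-axis deg 89.2 z med 51.3
frame px (np.int32(449), np.int32(107)) c 447.4 124.1 size 10.9 10.3 long-axis deg -89.7 z med 51.2
frame px (np.int32(245), np.int32(204)) c 566.2 -126.9 size 80.8 43.5 long-axis deg -89.6 z med 50.4
frame px (np.int32(408), np.int32(226)) c 596.8 83.2 size 100.6 80.7 long-axis deg -0.5 z med 50.6
frame px (np.int32(253), np.int32(231)) c 602.8 -120.2 size 83.9 66.7 long-axis deg -0.4 z med 5
[... 917 characters left out ...]
e px (np.int32(119), np.int32(222)) c 596.9 -311.8 size 30.7 20.1 long-axis deg -35.3 z med 14.1
rib px (np.int32(116), np.int32(72)) c 407.8 -275.4 size 39.0 14.2 long-axis deg 23.5 z med 39.8
rib px (np.int32(27), np.int32(137)) c 484.0 -399.5 size 38.2 15.0 long-axis deg -2.7 z med 39.5
shoerib px (np.int32(118), np.int32(196)) c 555.8 -284.7 size 45.1 16.7 long-axis deg -34.8 z med 61.6
shoeall px (np.int32(133), np.int32(191)) c 556.6 -285.2 size 67.7 50.5 long-axis deg -33.6 z med 19.2
shoefoot px (np.int32(140), np.int32(191)) c 555.6 -284.6 size 65.3 50.5 long-axis deg -33.7 z med 17.9
binrim px (np.int32(602), np.int32(151)) c 501.4 304.1 size 189.9 90.2 long-axis deg 8.1 z med 84.6
```

>>> arm_command(
  deltas=[
    {"dx":0.0125,"dy":0.0088,"dz":0.04,"spin":0},
    {"dx":0.0125,"dy":0.0088,"dz":0.04,"spin":0},
    {"dx":0.0125,"dy":0.0088,"dz":0.04,"spin":0},
    {"dx":0.0125,"dy":0.0088,"dz":0.04,"spin":0},
    {"dx":0.0125,"dy":0.0088,"dz":0.04,"spin":0},
    {"dx":0,"dy":0,"dz":0.028,"spin":7.3},
    {"dx":0,"dy":0,"dz":0.028,"spin":7.3},
    {"dx":0,"dy":0,"dz":0.028,"spin":7.3},
    {"dx":0,"dy":0,"dz":0.028,"spin":7.3},
    {"dx":0,"dy":0,"dz":0.028,"spin":7.3},
    {"dx":0,"dy":0,"dz":0.01,"spin":0},
    {"dx":0,"dy":0,"dz":0.01,"spin":0},
    {"dx":0,"dy":0,"dz":0.01,"spin":0},
    {"dx":0,"dy":0,"dz":0,"spin":0},
  ],
  gripper=0.3,
  newtons=40,
)

```text
t: 3.65
eef_pos: [478.2, 21.4, 50.9]
tcp_rot: [[-0.803, 0.596, -0.0], [0.596, 0.803, 0.0], [0.0, -0.0, -1.0]]
contact_force: [-0.3, -0.8, 0.1]
opening: 0.649
```

>>> arm_command(
  deltas=[
    {"dx":0,"dy":0,"dz":0,"spin":0},
    {"dx":0,"dy":0,"dz":0,"spin":0},
    {"dx":0,"dy":0,"dz":0,"spin":0},
    {"dx":0,"dy":0,"dz":0,"spin":0},
    {"dx":0,"dy":0,"dz":0,"spin":0},
    {"dx":0,"dy":0,"dz":-0.02,"spin":0},
    {"dx":0,"dy":0,"dz":-0.02,"spin":-7.3},
    {"dx":0,"dy":0,"dz":-0.02,"spin":-7.3},
    {"dx":0,"dy":0,"dz":-0.02,"spin":-7.3},
    {"dx":0,"dy":0,"dz":-0.02,"spin":-7.3},
    {"dx":0,"dy":0,"dz":0,"spin":-7.3},
  ],
  gripper=-1,
)

```text
t: 4.75
eef_pos: [479.9, 21.4, 154.2]
tcp_rot: [[-1.0, -0.003, 0.005], [-0.003, 1.0, -0.0], [-0.005, -0.0, -1.0]]
contact_force: [0.2, -0.8, -0.5]
opening: 0.316
```

```bash
python3 - <<'E'
from meas import *
c=cap("top"); w=cloud(c); f=c["frame"]; hsv=cv2.cvtColor(f,cv2.COLOR_RGB2HSV); H,S=hsv[...,0],hsv[...,1]
with np.errstate(invalid='ignore'):
    rects(c,(H>20)&(H<33)&(S>150)&(w[...,2]>-10)&(w[...,2]<100)&(w[...,1]>220)&(w[...,1]<460)&(w[...,0]>380),w,60,"bin")
    rects(c,(w[...,2]>60)&(w[...,2]<100)&(w[...,1]>220)&(w[...,1]<460)&(w[...,0]>380)&(H>20)&(H<33)&(S>150),w,10,"rim")
E
```

```text
bin px (np.int32(192), np.int32(260)) c 506.3 356.9 size 216.3 192.7 long-axis deg 7.6 z med 8.0
rim px (np.int32(185), np.int32(260)) c 496.1 340.8 size 190.8 161.1 long-axis deg 7.5 z med 81.1
rim px (np.int32(219), np.int32(257)) c 501.9 262.9 size 164.9 6.8 long-axis deg 7.3 z med 83.0
rim px (np.int32(220), np.int32(290)) c 413.0 254.6 size 11.3 4.9 long-axis deg 88.9 z med 84.9
rim px (np.int32(207), np.int32(292)) c 409.2 288.8 size 11.8 4.9 long-axis deg -81.9 z med 82.3
rim px (np.int32(213), np.int32(291)) c 411.0 272.4 size 9.9 5.2 long-axis deg -86.6 z med 84.3
rim px (np.int32(191), np.int32(295)) c 404.0 329.9 size 62.6 5.7 long-axis deg -82.6 z med 83.9
rim px (np.int32(175), np.int32(297)) c 398.6 370.1 size 12.9 4.6 long-axis deg -80.4 z med 82.9
```

>>> arm_command(
  deltas=[
    {"dx":0.003,"dy":0.04,"dz":0,"spin":0},
    {"dx":0.003,"dy":0.04,"dz":0,"spin":0},
    {"dx":0.003,"dy":0.04,"dz":0,"spin":0},
    {"dx":0.003,"dy":0.04,"dz":0,"spin":0},
    {"dx":0.003,"dy":0.04,"dz":0,"spin":0},
    {"dx":0.003,"dy":0.04,"dz":0,"spin":0},
    {"dx":0.003,"dy":0.04,"dz":0,"spin":0},
    {"dx":0.003,"dy":0.04,"dz":0,"spin":0},
    {"dx":0,"dy":0,"dz":0.035,"spin":0},
    {"dx":0,"dy":0,"dz":0.035,"spin":0},
    {"dx":0,"dy":0,"dz":0.035,"spin":0},
    {"dx":0,"dy":0,"dz":0,"spin":0},
  ],
)

```text
t: 6.0
eef_pos: [452.5, 339.9, 42.8]
tcp_rot: [[-1.0, 0.004, -0.005], [0.004, 1.0, -0.004], [0.005, -0.004, -1.0]]
contact_force: [-0.3, 0.7, -0.5]
opening: 0.323
```

>>> arm_command(
  deltas=[
    {"dx":0,"dy":0,"dz":0,"spin":0},
    {"dx":0,"dy":0,"dz":0,"spin":0},
    {"dx":0,"dy":0,"dz":0,"spin":0},
    {"dx":0,"dy":0,"dz":-0.04,"spin":0},
    {"dx":0,"dy":0,"dz":-0.04,"spin":0},
    {"dx":0,"dy":0,"dz":-0.04,"spin":0},
    {"dx":0,"dy":0,"dz":0,"spin":0},
  ],
  gripper=0.2,
)

```text
t: 6.7
eef_pos: [457.8, 343.3, 172.9]
tcp_rot: [[-1.0, 0.003, 0.008], [0.003, 1.0, 0.005], [-0.008, 0.005, -1.0]]
contact_force: [0.3, 0.7, -0.2]
opening: 0.597
```

```bash
python3 - <<'E'
from meas import *
c=cap("wrist"); all_(c); c=cap("top"); print('top'); all_(c)
E
```

```text
decktop px (np.int32(33), np.int32(309)) c 521.7 119.6 size 179.0 41.4 long-axis deg -1.3 z med 49.9
decktop px (np.int32(13), np.int32(403)) c 598.5 96.3 size 52.9 19.7 long-axis deg -13.0 z med 46.5
frame px (np.int32(3), np.int32(222)) c 448.4 127.7 size 9.8 4.7 long-axis deg -1.5 z med 51.0
frame px (np.int32(22), np.int32(386)) c 577.3 113.1 size 60.8 23.6 long-axis deg 2.5 z med 50.3
pad px (np.int32(42), np.int32(300)) c 514.0 139.0 size 162.7 5.3 long-axis deg 0.4 z med 46.1
pad px (np.int32(14), np.int32(403)) c 598.2 95.8 size 53.0 19.8 long-axis deg -11.9 z med 46.3
binrim px (np.int32(305), np.int32(239)) c 465.9 335.9 size 160.4 127.0 long-axis deg -82.4 z med 84.8
binrim px (np.int32(328), np.int32(428)) c 589.5 344.7 size 116.7 7.4 long-axis deg -82.7 z med 83.5
top
decktop px (np.int32(327), np.int32(232)) c 569.9 -21.5 size 320.4 281.5 long-axis deg 89.4 z med 50.6
offcut px (np.int32(322), np.int32(231)) c 564.6 -9.8 size 53.6 27.8 long-axis deg -85.0 z med 74.3
offcut px (np.int32(285), np.int32(267)) c 470.1 87.7 size 48.0 15.9 long-axis deg 0.2 z med 74.8
pad px 
[... 610 characters left out ...]
px (np.int32(467), np.int32(260)) c 482.2 -397.8 size 32.9 11.4 long-axis deg -1.9 z med 39.7
rib px (np.int32(424), np.int32(292)) c 400.8 -276.3 size 20.9 10.5 long-axis deg 12.6 z med 40.3
shoerib px (np.int32(425), np.int32(234)) c 552.8 -283.8 size 41.4 15.8 long-axis deg -32.9 z med 62.4
shoeall px (np.int32(421), np.int32(236)) c 553.8 -283.9 size 64.5 48.9 long-axis deg -33.9 z med 19.8
shoefoot px (np.int32(417), np.int32(236)) c 554.3 -268.1 size 73.9 33.9 long-axis deg 1.2 z med 18.0
shoefoot px (np.int32(429), np.int32(237)) c 550.8 -304.1 size 45.9 11.6 long-axis deg -35.3 z med 18.7
binrim px (np.int32(19), np.int32(339)) c 300.3 763.9 size 65.3 7.1 long-axis deg 4.7 z med 84.6
```

>>> arm_command(
  deltas=[
    {"dx":-0.014,"dy":-0.0439,"dz":0,"spin":0},
    {"dx":-0.014,"dy":-0.0439,"dz":0,"spin":0},
    {"dx":-0.014,"dy":-0.0439,"dz":0,"spin":0},
    {"dx":-0.014,"dy":-0.0439,"dz":0,"spin":0},
    {"dx":-0.014,"dy":-0.0439,"dz":0,"spin":0},
    {"dx":-0.014,"dy":-0.0439,"dz":0,"spin":0},
    {"dx":-0.014,"dy":-0.0439,"dz":0,"spin":0},
    {"dx":-0.014,"dy":-0.0439,"dz":0,"spin":0},
    {"dx":0,"dy":0,"dz":0,"spin":8.5},
    {"dx":0,"dy":0,"dz":0,"spin":8.5},
    {"dx":0,"dy":0,"dz":0,"spin":8.5},
    {"dx":0,"dy":0,"dz":0,"spin":8.5},
    {"dx":0,"dy":0,"dz":0.01,"spin":8.5},
    {"dx":0,"dy":0,"dz":0.01,"spin":8.5},
    {"dx":0,"dy":0,"dz":0.01,"spin":8.5},
    {"dx":0,"dy":0,"dz":0.01,"spin":8.5},
    {"dx":0,"dy":0,"dz":0.01,"spin":8.5},
    {"dx":0,"dy":0,"dz":0.01,"spin":8.5},
    {"dx":0,"dy":0,"dz":0,"spin":0},
  ],
)

```text
t: 8.7
eef_pos: [564.7, -10.0, 104.5]
tcp_rot: [[-0.082, 0.997, -0.003], [0.997, 0.082, 0.0], [0.0, -0.003, -1.0]]
contact_force: [-0.5, -0.4, 0.3]
opening: 0.599
```

```bash
python3 - <<'E'
from meas import *
s=get_state(); print(np.round(s["eef_pos"],1),np.round(s["tcp_rot"],3).tolist())
c=cap("wrist"); all_(c)
E
```

```text
[564.7 -10.  104.5] [[-0.082, 0.997, -0.003], [0.997, 0.082, 0.0], [0.0, -0.003, -1.0]]
decktop px (np.int32(344), np.int32(222)) c 570.1 -2.8 size 292.2 235.5 long-axis deg 4.3 z med 50.3
decktop px (np.int32(414), np.int32(84)) c 597.3 82.7 size 50.1 36.2 long-axis deg -0.6 z med 47.0
decktop px (np.int32(362), np.int32(433)) c 595.2 -115.7 size 50.0 15.9 long-axis deg 1.2 z med 46.5
decktop px (np.int32(492), np.int32(462)) c 675.0 -124.7 size 29.9 23.7 long-axis deg -78.9 z med 50.1
offcut px (np.int32(104), np.int32(33)) c 469.2 89.8 size 57.8 24.0 long-axis deg 3.0 z med 74.3
offcut px (np.int32(330), np.int32(284)) c 566.8 -10.1 size 56.2 27.9 long-axis deg -85.0 z med 74.2
frame px (np.int32(197), np.int32(3)) c 499.1 107.5 size 6.8 2.6 long-axis deg -1.2 z med 50.8
frame px (np.int32(421), np.int32(91)) c 597.7 81.7 size 101.0 78.6 long-axis deg -0.6 z med 50.6
frame px (np.int32(199), np.int32(63)) c 499.7 83.6 size 4.7 4.5 long-axis deg -88.1 z med 50.7
frame px (np.int32(150), np.int32(116)) c 476.9 58.8 size 49.9 4.9 long-axis deg -0.6 z med 50.7
frame px (np.int32(160),
[... 740 characters left out ...]
-89.9 z med 55.1
pad px (np.int32(362), np.int32(431)) c 594.9 -115.7 size 49.5 15.9 long-axis deg 1.2 z med 46.3
pad px (np.int32(168), np.int32(458)) c 482.1 -133.5 size 15.6 3.3 long-axis deg -33.9 z med 54.7
switchtop px (np.int32(531), np.int32(328)) c 652.3 -14.8 size 44.5 37.3 long-axis deg 89.5 z med 95.9
button px (np.int32(516), np.int32(355)) c 645.0 -23.0 size 7.7 6.8 long-axis deg -69.0 z med 99.1
tin px (np.int32(610), np.int32(95)) c 667.9 79.6 size 37.3 19.5 long-axis deg -76.3 z med 85.0
tin px (np.int32(232), np.int32(332)) c 534.5 -3.5 size 5.6 5.5 long-axis deg -84.8 z med 134.6
tin px (np.int32(420), np.int32(332)) c 593.7 1.4 size 5.6 5.3 long-axis deg -84.7 z med 134.6
```

>>> arm_command(
  deltas=[
    {"dx":0,"dy":0.002,"dz":0.018,"spin":0},
    {"dx":0,"dy":0,"dz":0.018,"spin":0},
    {"dx":0,"dy":0,"dz":0.018,"spin":0},
    {"dx":0,"dy":0,"dz":0,"spin":0},
  ],
)

```text
t: 9.15
eef_pos: [566.9, -9.8, 50.8]
tcp_rot: [[-0.089, 0.996, -0.003], [0.996, 0.089, 0.0], [0.0, -0.003, -1.0]]
contact_force: [0.2, -0.6, 0.5]
opening: 0.6
```

>>> arm_command(
  deltas=[
    {"dx":0,"dy":0,"dz":0,"spin":0},
    {"dx":0,"dy":0,"dz":0,"spin":0},
    {"dx":0,"dy":0,"dz":0,"spin":0},
    {"dx":0,"dy":0,"dz":0,"spin":0},
    {"dx":0,"dy":0,"dz":-0.035,"spin":0},
    {"dx":0,"dy":0,"dz":-0.035,"spin":0},
    {"dx":0,"dy":0,"dz":-0.035,"spin":0},
    {"dx":0,"dy":0,"dz":0,"spin":-8.5},
    {"dx":0,"dy":0,"dz":0,"spin":-8.5},
    {"dx":0,"dy":0,"dz":0,"spin":-8.5},
    {"dx":0,"dy":0,"dz":0,"spin":-8.5},
    {"dx":0,"dy":0,"dz":0,"spin":-8.5},
    {"dx":0,"dy":0,"dz":0,"spin":-8.5},
    {"dx":0,"dy":0,"dz":0,"spin":-8.5},
    {"dx":0,"dy":0,"dz":0,"spin":-8.5},
    {"dx":0,"dy":0,"dz":0,"spin":-8.5},
    {"dx":0,"dy":0,"dz":0,"spin":-8.5},
  ],
  gripper=-1,
)

```text
t: 10.85
eef_pos: [568.3, -9.9, 157.8]
tcp_rot: [[-1.0, -0.004, 0.001], [-0.004, 1.0, -0.0], [-0.001, -0.0, -1.0]]
contact_force: [0.1, -0.1, 0.1]
opening: 0.318
```

>>> arm_command(
  deltas=[
    {"dx":0.0088,"dy":0.0439,"dz":0,"spin":0},
    {"dx":0.0088,"dy":0.0439,"dz":0,"spin":0},
    {"dx":0.0088,"dy":0.0439,"dz":0,"spin":0},
    {"dx":0.0088,"dy":0.0439,"dz":0,"spin":0},
    {"dx":0.0088,"dy":0.0439,"dz":0,"spin":0},
    {"dx":0.0088,"dy":0.0439,"dz":0,"spin":0},
    {"dx":0.0088,"dy":0.0439,"dz":0,"spin":0},
    {"dx":0.0088,"dy":0.0439,"dz":0,"spin":0},
    {"dx":0,"dy":0,"dz":0.032,"spin":0},
    {"dx":0,"dy":0,"dz":0.032,"spin":0},
    {"dx":0,"dy":0,"dz":0.032,"spin":0},
    {"dx":0,"dy":0,"dz":0,"spin":0},
  ],
)

```text
t: 12.05
eef_pos: [496.3, 340.3, 58.3]
tcp_rot: [[-1.0, 0.002, -0.005], [0.002, 1.0, -0.003], [0.005, -0.003, -1.0]]
contact_force: [-1.2, -0.1, 0.0]
opening: 0.318
```

>>> arm_command(
  deltas=[
    {"dx":0,"dy":0,"dz":0,"spin":0},
    {"dx":0,"dy":0,"dz":0,"spin":0},
    {"dx":0,"dy":0,"dz":0,"spin":0},
    {"dx":0,"dy":0,"dz":-0.033,"spin":0},
    {"dx":0,"dy":0,"dz":-0.033,"spin":0},
    {"dx":0,"dy":0,"dz":-0.033,"spin":0},
    {"dx":0.0046,"dy":-0.0415,"dz":0,"spin":0},
    {"dx":0.0046,"dy":-0.0415,"dz":0,"spin":0},
    {"dx":0.0046,"dy":-0.0415,"dz":0,"spin":0},
    {"dx":0.0046,"dy":-0.0415,"dz":0,"spin":0},
    {"dx":0.0046,"dy":-0.0415,"dz":0,"spin":0},
    {"dx":0.0046,"dy":-0.0415,"dz":0,"spin":-3},
    {"dx":0,"dy":0,"dz":0.04,"spin":0},
    {"dx":0,"dy":0,"dz":0,"spin":0},
  ],
  gripper=0.2,
)

```text
t: 13.45
eef_pos: [468.9, 91.2, 118.8]
tcp_rot: [[-0.999, -0.047, -0.003], [-0.047, 0.999, -0.0], [0.003, -0.0, -1.0]]
contact_force: [-0.1, 0.5, -0.1]
opening: 0.6
```

```bash
python3 - <<'E'
from meas import *
s=get_state(); print(np.round(s["eef_pos"],1),np.round(s["tcp_rot"],3).tolist())
c=cap("wrist"); all_(c)
E
```

```text
[468.9  91.2 118.8] [[-0.999, -0.047, -0.003], [-0.047, 0.999, -0.0], [0.003, -0.0, -1.0]]
decktop px (np.int32(210), np.int32(310)) c 512.0 18.5 size 240.9 161.6 long-axis deg 89.4 z med 50.2
decktop px (np.int32(305), np.int32(427)) c 582.7 82.9 size 36.1 23.5 long-axis deg 88.8 z med 46.7
decktop px (np.int32(158), np.int32(462)) c 609.2 -10.6 size 27.3 25.9 long-axis deg -0.9 z med 50.2
offcut px (np.int32(329), np.int32(275)) c 469.2 92.4 size 56.6 27.8 long-axis deg 2.3 z med 74.2
frame px (np.int32(390), np.int32(228)) c 447.5 124.1 size 12.0 11.4 long-axis deg 3.0 z med 51.3
frame px (np.int32(17), np.int32(400)) c 566.5 -90.0 size 45.2 15.3 long-axis deg 12.7 z med 50.3
frame px (np.int32(311), np.int32(409)) c 565.1 85.5 size 75.3 37.2 long-axis deg 89.2 z med 50.4
frame px (np.int32(245), np.int32(414)) c 571.1 45.6 size 32.5 5.1 long-axis deg -1.1 z med 50.4
pad px (np.int32(6), np.int32(423)) c 590.3 -110.1 size 42.4 6.1 long-axis deg -6.7 z med 45.5
pad px (np.int32(305), np.int32(426)) c 582.7 82.7 size 35.6 23.5 long-axis deg 88.8 z med 46.7
pad px (np.int32(158), np.int32(477)) c 621.3 -10.8 size 25.9 2.9 long-axis deg -89.2 z med 52.3
tin px (np.int32(225), np.int32(357)) c 460.8 62.1 size 4.9 3.5 long-axis deg 25.4 z med 159.8
tin px (np.int32(426), np.int32(357)) c 458.5 118.9 size 4.7 3.3 long-axis deg 4.7 z med 159.8
```

>>> arm_command(
  deltas=[
    {"dx":0,"dy":0.001,"dz":0.025,"spin":0},
    {"dx":0,"dy":0,"dz":0.025,"spin":0},
    {"dx":0,"dy":0,"dz":0.017,"spin":0},
    {"dx":0,"dy":0,"dz":0,"spin":0},
  ],
)

```text
t: 13.9
eef_pos: [470.2, 94.4, 53.2]
tcp_rot: [[-0.999, -0.051, -0.001], [-0.051, 0.999, -0.0], [0.001, -0.0, -1.0]]
contact_force: [0.0, -1.2, -0.2]
opening: 0.599
```

>>> arm_command(
  deltas=[
    {"dx":0,"dy":0,"dz":0,"spin":0},
    {"dx":0,"dy":0,"dz":0,"spin":0},
    {"dx":0,"dy":0,"dz":0,"spin":0},
    {"dx":0,"dy":0,"dz":0,"spin":0},
    {"dx":0,"dy":0,"dz":-0.035,"spin":0},
    {"dx":0,"dy":0,"dz":-0.035,"spin":0},
    {"dx":0,"dy":0,"dz":-0.035,"spin":3},
    {"dx":-0.011,"dy":0.0415,"dz":0,"spin":0},
    {"dx":-0.011,"dy":0.0415,"dz":0,"spin":0},
    {"dx":-0.011,"dy":0.0415,"dz":0,"spin":0},
    {"dx":-0.011,"dy":0.0415,"dz":0,"spin":0},
    {"dx":-0.011,"dy":0.0415,"dz":0,"spin":0},
    {"dx":-0.011,"dy":0.0415,"dz":0,"spin":0},
    {"dx":0,"dy":0,"dz":0.032,"spin":0},
    {"dx":0,"dy":0,"dz":0.032,"spin":0},
    {"dx":0,"dy":0,"dz":0.032,"spin":0},
    {"dx":0,"dy":0,"dz":0,"spin":0},
  ],
  gripper=-1,
)

```text
t: 15.6
eef_pos: [534.9, 341.6, 60.2]
tcp_rot: [[-1.0, 0.002, -0.004], [0.002, 1.0, -0.002], [0.004, -0.002, -1.0]]
contact_force: [-1.1, -0.9, 0.1]
opening: 0.317
```

>>> arm_command(
  deltas=[
    {"dx":0,"dy":0,"dz":0,"spin":0},
    {"dx":0,"dy":0,"dz":0,"spin":0},
    {"dx":0,"dy":0,"dz":0,"spin":0},
    {"dx":0,"dy":0,"dz":-0.04,"spin":0},
    {"dx":0,"dy":0,"dz":-0.04,"spin":0},
    {"dx":0,"dy":0,"dz":-0.04,"spin":0},
    {"dx":0,"dy":0,"dz":-0.04,"spin":0},
    {"dx":0,"dy":0,"dz":0,"spin":0},
  ],
  gripper=0.2,
)

```text
t: 16.4
eef_pos: [539.7, 343.9, 229.6]
tcp_rot: [[-1.0, 0.002, 0.009], [0.002, 1.0, 0.005], [-0.009, 0.005, -1.0]]
contact_force: [0.2, 1.1, 0.3]
opening: 0.597
```

```bash
python3 - <<'E'
from meas import *
s=get_state(); print(np.round(s["eef_pos"],1),np.round(s["tcp_rot"],3).tolist())
c=cap("wrist"); save(c,"w2.png"); c=cap("top"); all_(c)
E
```

```text
[539.7 343.9 229.6] [[-1.0, 0.002, 0.009], [0.002, 1.0, 0.005], [-0.009, 0.005, -1.0]]
decktop px (np.int32(327), np.int32(232)) c 569.8 -21.7 size 320.7 281.0 long-axis deg 89.4 z med 50.6
pad px (np.int32(364), np.int32(222)) c 592.3 -124.8 size 43.6 27.3 long-axis deg -2.2 z med 47.1
switchtop px (np.int32(326), np.int32(197)) c 650.4 -22.0 size 55.9 38.5 long-axis deg 89.6 z med 96.4
button px (np.int32(376), np.int32(266)) c 469.5 -149.9 size 26.4 25.3 long-axis deg 88.5 z med 72.1
tin px (np.int32(286), np.int32(190)) c 675.6 82.2 size 37.0 35.6 long-axis deg -33.1 z med 85.7
plate/tongue px (np.int32(465), np.int32(262)) c 482.6 -400.0 size 79.6 61.8 long-axis deg -4.2 z med 10.5
plate/tongue px (np.int32(421), np.int32(291)) c 406.5 -276.3 size 80.4 61.9 long-axis deg 22.1 z med 10.7
rib px (np.int32(467), np.int32(260)) c 482.5 -397.8 size 34.2 12.0 long-axis deg -4.9 z med 39.2
rib px (np.int32(424), np.int32(292)) c 400.5 -276.7 size 21.0 11.7 long-axis deg 24.6 z med 40.3
shoerib px (np.int32(424), np.int32(234)) c 551.8 -282.6 size 38.9 15.5 long-axis deg -33.1 z med 62.2
shoeall px (np.int32(421), np.int32(236)) c 553.8 -283.6 size 64.0 48.5 long-axis deg -33.2 z med 20.0
shoefoot px (np.int32(417), np.int32(232)) c 565.5 -272.9 size 56.3 16.9 long-axis deg -32.9 z med 18.3
```

View pics/w2.png

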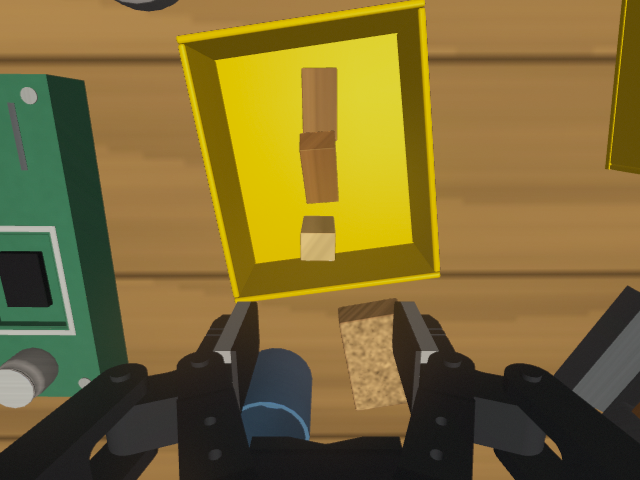

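>>> arm_command(
  deltas=[
    {"dx":0.0091,"dy":-0.0441,"dz":0,"spin":0},
    {"dx":0.0091,"dy":-0.0441,"dz":0,"spin":0},
    {"dx":0.0091,"dy":-0.0441,"dz":0,"spin":0},
    {"dx":0.0091,"dy":-0.0441,"dz":0,"spin":0},
    {"dx":0.0091,"dy":-0.0441,"dz":0,"spin":0},
    {"dx":0.0091,"dy":-0.0441,"dz":0,"spin":0},
    {"dx":0.0091,"dy":-0.0441,"dz":0,"spin":0},
    {"dx":0.0091,"dy":-0.0441,"dz":0,"spin":0},
    {"dx":0.0091,"dy":-0.0441,"dz":0,"spin":0},
    {"dx":0.0091,"dy":-0.0441,"dz":0,"spin":0},
    {"dx":0.0091,"dy":-0.0441,"dz":0,"spin":0},
    {"dx":0.0091,"dy":-0.0441,"dz":0,"spin":0},
    {"dx":0.0091,"dy":-0.0441,"dz":0,"spin":0},
    {"dx":0.0091,"dy":-0.0441,"dz":0,"spin":0},
    {"dx":0,"dy":0,"dz":0.03,"spin":-7.6},
    {"dx":0,"dy":0,"dz":0.03,"spin":-7.6},
    {"dx":0,"dy":0,"dz":0.03,"spin":-7.6},
    {"dx":0,"dy":0,"dz":0,"spin":0},
    {"dx":0,"dy":0,"dz":0,"spin":0},
  ],
)

```text
t: 18.4
eef_pos: [407.6, -274.3, 132.2]
tcp_rot: [[-0.924, -0.382, -0.002], [-0.382, 0.924, 0.001], [0.001, 0.002, -1.0]]
contact_force: [0.1, -0.4, 1.7]
opening: 0.601
```

```bash
cat > m2.py <<'E'
from meas import *
def near(c,tag=""):
    s=get_state(); R=np.array(s["tcp_rot"]); p=np.array(s["eef_pos"])
    print("t",s["t"],"tcp",np.round(p,1),"toolx yaw",round(float(np.degrees(np.arctan2(R[1,0],R[0,0]))),2),"F",np.round(s["contact_force"],1),"open",s["opening"])
    all_(c)
    return R,p
def d(x,y):
    s=get_state(); R=np.array(s["tcp_rot"]); p=np.array(s["eef_pos"])
    print("to",x,y,"tool d mm",np.round(R[:2,:2].T@(np.array([x,y])-p[:2]),1))
E
python3 - <<'E'
from m2 import *
near(cap("wrist")); d(407.7,-275.8)
E
```

```text
t 18.45 tcp [ 408.3 -274.7  133. ] toolx yaw -157.55 F [-0.9  0.6 -0.1] open 0.6049669325844911
decktop px (np.int32(481), np.int32(356)) c 435.6 -157.3 size 47.1 13.6 long-axis deg 89.8 z med 50.2
decktop px (np.int32(601), np.int32(412)) c 432.1 -60.7 size 75.6 16.8 long-axis deg 74.1 z med 50.3
decktop px (np.int32(493), np.int32(462)) c 502.9 -109.9 size 32.5 28.1 long-axis deg 28.6 z med 50.4
pad px (np.int32(490), np.int32(352)) c 429.6 -150.7 size 40.6 1.4 long-axis deg 89.1 z med 45.9
pad px (np.int32(600), np.int32(396)) c 430.3 -66.6 size 65.4 1.1 long-axis deg 89.5 z med 46.0
pad px (np.int32(401), np.int32(421)) c 499.9 -181.2 size 25.5 1.6 long-axis deg 0.2 z med 45.8
plate/tongue px (np.int32(322), np.int32(232)) c 407.3 -276.7 size 79.3 59.7 long-axis deg 22.8 z med 10.3
plate/tongue px (np.int32(117), np.int32(264)) c 484.0 -400.5 size 80.5 60.3 long-axis deg -2.5 z med 10.1
rib px (np.int32(322), np.int32(216)) c 389.7 -284.2 size 12.1 2.0 long-axis deg -66.4 z med 39.0
rib px (np.int32(96), np.int32(281)) c 483.6 -400.2 size 40.5 14.1 long-axis deg -3.0 z med 39.8
shoerib px (np.int32(249), np.int32(434)) c 536.3 -275.2 size 10.7 3.5 long-axis deg 46.8 z med 58.9
shoeall px (np.int32(266), np.int32(404)) c 540.9 -273.6 size 46.4 28.6 long-axis deg 55.8 z med 18.7
shoefoot px (np.int32(268), np.int32(396)) c 540.1 -272.6 size 45.8 26.3 long-axis deg 55.8 z med 18.1
to 407.7 -275.8 tool d mm [ 1.  -0.7]
```

>>> arm_command(
  deltas=[
    {"dx":0.0015,"dy":-0.0012,"dz":0.035,"spin":0},
    {"dx":0,"dy":0,"dz":0.035,"spin":0},
    {"dx":0,"dy":0,"dz":0.03,"spin":0},
    {"dx":0,"dy":0,"dz":0.0185,"spin":0},
    {"dx":0,"dy":0,"dz":0,"spin":0},
    {"dx":0,"dy":0,"dz":0,"spin":0},
  ],
)

```text
t: 19.05
eef_pos: [407.9, -276.8, 15.0]
tcp_rot: [[-0.923, -0.384, 0.001], [-0.384, 0.923, -0.001], [-0.001, -0.001, -1.0]]
contact_force: [-0.1, 0.8, 0.3]
opening: 0.603
```

>>> arm_command(
  deltas=[
    {"dx":0,"dy":0,"dz":0,"spin":0},
    {"dx":0,"dy":0,"dz":0,"spin":0},
    {"dx":0,"dy":0,"dz":0,"spin":0},
    {"dx":0,"dy":0,"dz":0,"spin":0},
    {"dx":0,"dy":0,"dz":0,"spin":0},
    {"dx":0,"dy":0,"dz":-0.03,"spin":0},
    {"dx":0,"dy":0,"dz":-0.03,"spin":0},
    {"dx":0,"dy":0,"dz":-0.035,"spin":0},
    {"dx":0,"dy":0,"dz":-0.03,"spin":7.7},
    {"dx":0,"dy":0,"dz":0,"spin":7.7},
    {"dx":0,"dy":0,"dz":0,"spin":7.6},
    {"dx":0,"dy":0,"dz":0,"spin":0},
  ],
  gripper=-1,
  newtons=60,
)

```text
t: 20.25
eef_pos: [407.3, -276.5, 139.6]
tcp_rot: [[-1.0, 0.009, 0.001], [0.009, 1.0, -0.001], [-0.001, -0.001, -1.0]]
contact_force: [-0.0, 0.0, -1.7]
opening: 0.15
```

>>> arm_command(
  deltas=[
    {"dx":-0.0309,"dy":0.0253,"dz":0,"spin":0},
    {"dx":-0.0309,"dy":0.0253,"dz":0,"spin":0},
    {"dx":-0.0309,"dy":0.0253,"dz":0,"spin":0},
    {"dx":-0.0309,"dy":0.0253,"dz":0,"spin":0},
    {"dx":-0.0309,"dy":0.0253,"dz":0,"spin":0},
    {"dx":-0.0309,"dy":0.0253,"dz":0,"spin":0},
    {"dx":0,"dy":0,"dz":0,"spin":0},
    {"dx":0,"dy":0,"dz":0,"spin":0},
  ],
)

```text
t: 21.05
eef_pos: [593.5, -124.8, 138.4]
tcp_rot: [[-1.0, 0.001, -0.001], [0.001, 1.0, 0.0], [0.001, 0.0, -1.0]]
contact_force: [-1.9, -0.4, -0.7]
opening: 0.153
```

```bash
python3 - <<'E'
from m2 import *
c=cap("wrist"); near(c); d(594.4,-126.8); save(c,"w3.png"); np.savez("w3.npz",**c)
w=cloud(c);f=c["frame"];S=cv2.cvtColor(f,cv2.COLOR_RGB2HSV)[...,1]; V=f.max(2)
print("held plate:")
with np.errstate(invalid='ignore'): rects(c,(w[...,2]>110)&(w[...,2]<155),w,100,"held")
E
```

```text
t 21.1 tcp [ 592.8 -125.4  138.4] toolx yaw 179.86 F [ 1.1 -0.3 -1.7] open 0.1493406066711327
decktop px (np.int32(428), np.int32(208)) c 586.2 -47.1 size 271.9 252.1 long-axis deg 89.9 z med 50.4
decktop px (np.int32(326), np.int32(409)) c 705.4 -125.3 size 37.5 11.2 long-axis deg -89.2 z med 50.2
frame px (np.int32(392), np.int32(42)) c 480.2 -91.1 size 39.5 4.9 long-axis deg -0.6 z med 50.6
frame px (np.int32(440), np.int32(42)) c 480.4 -66.1 size 40.1 5.1 long-axis deg -0.7 z med 50.8
frame px (np.int32(489), np.int32(42)) c 480.5 -40.9 size 39.9 5.6 long-axis deg -0.1 z med 50.7
frame px (np.int32(537), np.int32(43)) c 480.6 -16.1 size 40.6 5.7 long-axis deg -1.3 z med 50.8
frame px (np.int32(589), np.int32(28)) c 473.5 10.0 size 14.1 3.7 long-axis deg -2.1 z med 50.6
frame px (np.int32(581), np.int32(65)) c 491.1 9.4 size 19.9 5.4 long-axis deg -4.5 z med 50.6
frame px (np.int32(323), np.int32(190)) c 557.1 -126.9 size 80.5 24.5 long-axis deg -90.0 z med 50.6
frame px (np.int32(615), np.int32(252)) c 596.9 57.2 size 101.3 33.3 long-axis deg 1.4 z med 50.7
pad px (np.int32(632),
[... 723 characters left out ...]
e 5.4 2.7 long-axis deg -0.9 z med 175.9
tin px (np.int32(358), np.int32(350)) c 583.9 -116.0 size 5.1 2.7 long-axis deg 1.5 z med 176.0
plate/tongue px (np.int32(53), np.int32(243)) c 596.9 -312.3 size 31.8 20.5 long-axis deg -32.0 z med 14.0
shoerib px (np.int32(37), np.int32(190)) c 555.8 -284.6 size 44.5 16.5 long-axis deg -33.0 z med 61.8
shoeall px (np.int32(73), np.int32(178)) c 556.8 -285.4 size 66.8 50.7 long-axis deg -33.4 z med 25.3
shoefoot px (np.int32(93), np.int32(178)) c 556.8 -285.4 size 66.8 50.7 long-axis deg -33.4 z med 18.1
to 594.4 -126.8 tool d mm [-1.6 -1.3]
held plate:
held px (np.int32(326), np.int32(280)) c 581.5 -125.3 size 60.3 56.6 long-axis deg 89.9 z med 133.6
```

View pics/w3.png

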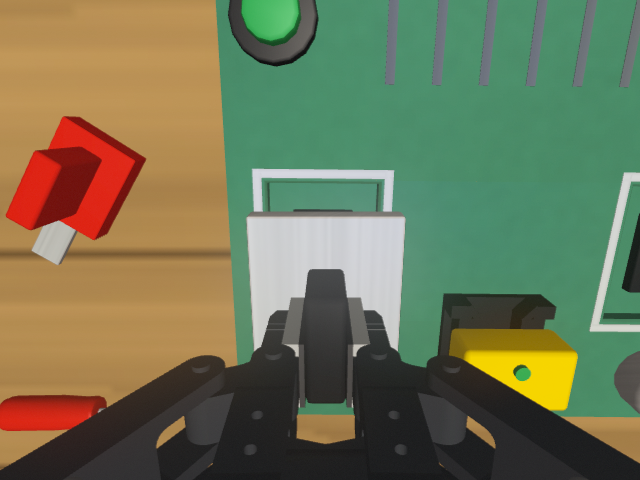

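>>> arm_command(
  deltas=[
    {"dx":-0.0017,"dy":-0.0016,"dz":0.02,"spin":0.5},
    {"dx":0,"dy":0,"dz":0.025,"spin":0},
    {"dx":0,"dy":0,"dz":0.02,"spin":0},
    {"dx":0,"dy":0,"dz":0.002,"spin":0},
    {"dx":0,"dy":0,"dz":0,"spin":0},
    {"dx":0,"dy":0,"dz":0,"spin":0},
  ],
)

```text
t: 21.7
eef_pos: [595.5, -127.8, 72.9]
tcp_rot: [[-1.0, 0.015, 0.001], [0.015, 1.0, -0.0], [-0.001, -0.0, -1.0]]
contact_force: [-0.1, 0.9, -1.7]
opening: 0.151
```

```bash
python3 - <<'E'
from m2 import *
c=cap("wrist"); near(c)
w=cloud(c); f=c["frame"];S=cv2.cvtColor(f,cv2.COLOR_RGB2HSV)[...,1]; V=f.max(2)
with np.errstate(invalid='ignore'): rects(c,(w[...,2]>59)&(w[...,2]<72)&(S<60)&(V>110)&(w[...,0]<640),w,100,"held")
E
```

```text
t 21.75 tcp [ 595.7 -127.8   73. ] toolx yaw 179.16 F [-0.1 -0.3 -0.7] open 0.15189611270188486
decktop px (np.int32(407), np.int32(196)) c 561.5 -82.3 size 200.6 163.3 long-axis deg 89.3 z med 50.4
decktop px (np.int32(326), np.int32(423)) c 663.6 -129.4 size 28.4 25.2 long-axis deg -89.6 z med 50.3
frame px (np.int32(423), np.int32(30)) c 490.2 -91.2 size 20.4 5.2 long-axis deg -1.4 z med 50.6
frame px (np.int32(491), np.int32(30)) c 490.4 -66.1 size 19.9 5.4 long-axis deg -0.5 z med 50.7
frame px (np.int32(559), np.int32(30)) c 490.8 -41.1 size 19.8 5.2 long-axis deg -2.1 z med 50.8
frame px (np.int32(328), np.int32(273)) c 587.7 -127.4 size 85.7 80.8 long-axis deg -0.7 z med 50.6
pad px (np.int32(281), np.int32(26)) c 489.5 -142.6 size 12.0 1.5 long-axis deg -66.3 z med 55.3
pad px (np.int32(559), np.int32(370)) c 632.2 -23.5 size 60.4 26.0 long-axis deg 87.0 z med 55.2
switchtop px (np.int32(611), np.int32(443)) c 634.5 -20.6 size 21.0 10.4 long-axis deg 63.8 z med 93.8
tin px (np.int32(294), np.int32(349)) c 585.2 -137.0 size 4.7 2.8 long-axis deg 32.8 z med 110.3
tin px (np.int32(357), np.int32(350)) c 585.8 -119.1 size 5.9 2.1 long-axis deg -1.5 z med 110.4
plate/tongue px (np.int32(3), np.int32(268)) c 593.5 -299.4 size 9.7 3.1 long-axis deg -23.8 z med 14.1
shoeall px (np.int32(43), np.int32(196)) c 557.4 -282.4 size 65.1 45.2 long-axis deg -32.9 z med 18.2
shoefoot px (np.int32(42), np.int32(197)) c 558.0 -281.5 size 65.1 43.0 long-axis deg -32.9 z med 18.1
held px (np.int32(326), np.int32(280)) c 583.4 -128.2 size 60.3 56.5 long-axis deg 89.4 z med 68.0
```

>>> arm_command(
  deltas=[
    {"dx":0,"dy":0.0008,"dz":0.004,"spin":0},
    {"dx":0,"dy":0,"dz":0.003,"spin":0},
    {"dx":0,"dy":0,"dz":0.002,"spin":0},
    {"dx":0,"dy":0,"dz":0.002,"spin":0},
    {"dx":0,"dy":0,"dz":0,"spin":0},
  ],
)

```text
t: 22.25
eef_pos: [595.2, -126.4, 60.6]
tcp_rot: [[-1.0, 0.014, -0.0], [0.014, 1.0, 0.0], [0.0, 0.0, -1.0]]
contact_force: [-0.1, 0.6, -2.7]
opening: 0.154
```

>>> arm_command(
  deltas=[
    {"dx":0,"dy":0,"dz":0.002,"spin":0},
    {"dx":0,"dy":0,"dz":0.002,"spin":0},
    {"dx":0,"dy":0,"dz":0.001,"spin":0},
    {"dx":0,"dy":0,"dz":0,"spin":0},
  ],
)

```text
t: 22.65
eef_pos: [595.2, -126.5, 55.6]
tcp_rot: [[-1.0, 0.015, -0.0], [0.015, 1.0, 0.0], [0.0, 0.0, -1.0]]
contact_force: [-0.4, 0.8, -0.9]
opening: 0.151
```

>>> arm_command(
  deltas=[
    {"dx":0,"dy":0,"dz":0.001,"spin":0},
    {"dx":0,"dy":0,"dz":0.001,"spin":0},
    {"dx":0,"dy":0,"dz":0,"spin":0},
    {"dx":0,"dy":0,"dz":0,"spin":0},
  ],
)

```text
t: 23.05
eef_pos: [595.2, -126.5, 55.1]
tcp_rot: [[-1.0, 0.015, 0.0], [0.015, 1.0, -0.0], [-0.0, -0.0, -1.0]]
contact_force: [-7.8, 2.6, 26.9]
opening: 0.152
```

```bash
python3 - <<'E'
from m2 import *
c=cap("wrist"); s=get_state(); print(s["eef_pos"],s["contact_force"]); save(c,"w4.png")
w=cloud(c); f=c["frame"];S=cv2.cvtColor(f,cv2.COLOR_RGB2HSV)[...,1]; V=f.max(2)
with np.errstate(invalid='ignore'): rects(c,(w[...,2]>40)&(w[...,2]<72)&(S<60)&(V>110)&(w[...,0]<640)&(w[...,0]>540),w,100,"held")
E
```

```text
[ 595.22070514 -126.47547849   55.0640886 ] [-8.57550234  2.34665258 25.3863828 ]
held px (np.int32(324), np.int32(278)) c 582.0 -127.4 size 81.0 74.2 long-axis deg 89.3 z med 50.6
held px (np.int32(326), np.int32(280)) c 586.1 -127.0 size 63.5 62.4 long-axis deg 89.1 z med 50.3
```

View pics/w4.png

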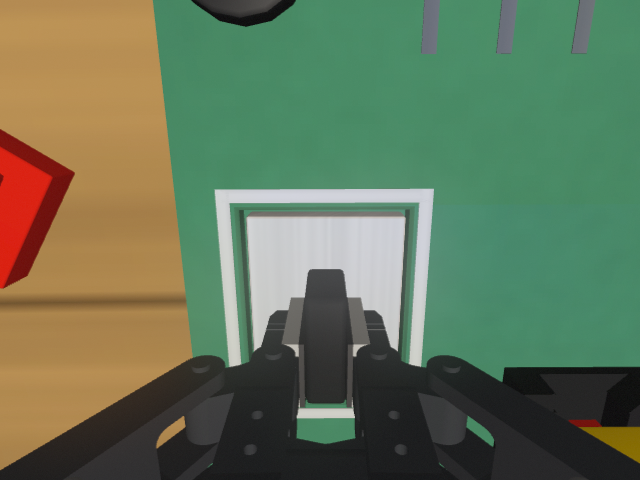

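>>> arm_command(
  deltas=[
    {"dx":0,"dy":0,"dz":-0.0015,"spin":0},
    {"dx":0,"dy":0,"dz":0,"spin":0},
    {"dx":0,"dy":0,"dz":0,"spin":0},
    {"dx":0,"dy":0,"dz":0,"spin":0},
    {"dx":0,"dy":0,"dz":-0.02,"spin":0},
    {"dx":0,"dy":0,"dz":-0.045,"spin":0},
    {"dx":0,"dy":0,"dz":-0.045,"spin":0},
    {"dx":0.0153,"dy":-0.0393,"dz":0,"spin":0},
    {"dx":0.0153,"dy":-0.0393,"dz":0,"spin":0},
    {"dx":0.0153,"dy":-0.0393,"dz":0,"spin":0},
    {"dx":0.0153,"dy":-0.0393,"dz":0,"spin":0},
    {"dx":0.0153,"dy":-0.0393,"dz":0,"spin":0},
    {"dx":0.0153,"dy":-0.0393,"dz":0,"spin":0},
    {"dx":0.0153,"dy":-0.0393,"dz":0,"spin":1.9},
    {"dx":0,"dy":0,"dz":0.03,"spin":0},
    {"dx":0,"dy":0,"dz":0,"spin":0},
    {"dx":0,"dy":0,"dz":0,"spin":0},
  ],
  gripper=0.2,
)

```text
t: 24.8
eef_pos: [483.8, -399.2, 135.0]
tcp_rot: [[-0.999, 0.048, -0.001], [0.048, 0.999, 0.001], [0.001, 0.001, -1.0]]
contact_force: [0.4, 1.1, 0.1]
opening: 0.597
```

```bash
python3 - <<'E'
from m2 import *
c=cap("wrist"); near(c); d(484,-400.3)
E
```

```text
t 24.85 tcp [ 484.4 -399.3  135.7] toolx yaw 177.31 F [ 0.5  0.4 -0.5] open 0.5981627430051976
plate/tongue px (np.int32(324), np.int32(233)) c 484.2 -400.7 size 80.3 59.6 long-axis deg -2.6 z med 10.3
rib px (np.int32(324), np.int32(217)) c 464.6 -399.8 size 11.7 1.3 long-axis deg 87.6 z med 38.4
shoerib px (np.int32(519), np.int32(350)) c 552.4 -284.2 size 38.0 16.7 long-axis deg -32.4 z med 61.8
shoeall px (np.int32(496), np.int32(326)) c 553.9 -285.9 size 64.0 50.0 long-axis deg -36.7 z med 26.8
shoefoot px (np.int32(494), np.int32(316)) c 553.3 -284.7 size 60.2 50.1 long-axis deg -34.9 z med 18.3
to 484 -400.3 tool d mm [ 0.4 -1. ]
```

>>> arm_command(
  deltas=[
    {"dx":0,"dy":-0.0013,"dz":0.035,"spin":0},
    {"dx":0,"dy":0,"dz":0.035,"spin":0},
    {"dx":0,"dy":0,"dz":0.03,"spin":0},
    {"dx":0,"dy":0,"dz":0.021,"spin":0},
    {"dx":0,"dy":0,"dz":0,"spin":0},
    {"dx":0,"dy":0,"dz":0,"spin":0},
  ],
)

```text
t: 25.45
eef_pos: [484.9, -401.0, 15.4]
tcp_rot: [[-0.999, 0.047, 0.001], [0.047, 0.999, -0.0], [-0.001, -0.0, -1.0]]
contact_force: [-1.1, -0.6, 0.1]
opening: 0.599
```

>>> arm_command(
  deltas=[
    {"dx":0,"dy":0,"dz":0,"spin":0},
    {"dx":0,"dy":0,"dz":0,"spin":0},
    {"dx":0,"dy":0,"dz":0,"spin":0},
    {"dx":0,"dy":0,"dz":0,"spin":0},
    {"dx":0,"dy":0,"dz":0,"spin":0},
    {"dx":0,"dy":0,"dz":-0.03,"spin":0},
    {"dx":0,"dy":0,"dz":-0.03,"spin":0},
    {"dx":0,"dy":0,"dz":-0.035,"spin":0},
    {"dx":0,"dy":0,"dz":-0.03,"spin":0},
    {"dx":0,"dy":0,"dz":0,"spin":-2.1},
  ],
  gripper=-1,
)

```text
t: 26.45
eef_pos: [485.9, -403.0, 144.3]
tcp_rot: [[-1.0, 0.011, 0.005], [0.011, 1.0, -0.005], [-0.005, -0.005, -1.0]]
contact_force: [-0.6, -0.1, -1.9]
opening: 0.149
```

>>> arm_command(
  deltas=[
    {"dx":-0.0098,"dy":0.0441,"dz":0,"spin":0},
    {"dx":-0.0098,"dy":0.0441,"dz":0,"spin":0},
    {"dx":-0.0098,"dy":0.0441,"dz":0,"spin":0},
    {"dx":-0.0098,"dy":0.0441,"dz":0,"spin":0},
    {"dx":-0.0098,"dy":0.0441,"dz":0,"spin":0},
    {"dx":-0.0098,"dy":0.0441,"dz":0,"spin":0},
    {"dx":-0.0098,"dy":0.0441,"dz":0,"spin":0},
    {"dx":-0.0098,"dy":0.0441,"dz":0,"spin":0},
    {"dx":-0.0098,"dy":0.0441,"dz":0,"spin":0},
    {"dx":-0.0098,"dy":0.0441,"dz":0,"spin":0},
    {"dx":-0.0098,"dy":0.0441,"dz":0,"spin":0},
    {"dx":0,"dy":0,"dz":0.03,"spin":0},
    {"dx":0,"dy":0,"dz":0.02,"spin":0},
    {"dx":0,"dy":0,"dz":0,"spin":0},
    {"dx":0,"dy":0,"dz":0,"spin":0},
  ],
)

```text
t: 27.95
eef_pos: [597.2, 82.4, 89.9]
tcp_rot: [[-1.0, 0.011, -0.0], [0.011, 1.0, -0.0], [0.0, -0.0, -1.0]]
contact_force: [0.7, 0.1, -0.7]
opening: 0.153
```

```bash
cat > held.py <<'E'
from m2 import *
c=cap("wrist"); near(c)
w=cloud(c); f=c["frame"];S=cv2.cvtColor(f,cv2.COLOR_RGB2HSV)[...,1]; V=f.max(2); z0=get_state()["eef_pos"][2]
with np.errstate(invalid='ignore'): rects(c,(w[...,2]>z0-13)&(w[...,2]<z0+5)&(S<60)&(V>110)&(w[...,0]<640),w,100,"held")
E
python3 held.py
```

```text
t 28.0 tcp [597.8  82.4  90.4] toolx yaw 179.34 F [ 0.3  0.8 -0.5] open 0.15467842886046268
decktop px (np.int32(232), np.int32(204)) c 572.3 23.1 size 230.5 192.7 long-axis deg 89.5 z med 50.3
frame px (np.int32(266), np.int32(34)) c 489.2 58.8 size 24.8 5.0 long-axis deg -1.0 z med 50.7
frame px (np.int32(327), np.int32(34)) c 489.4 83.8 size 25.5 4.2 long-axis deg -0.7 z med 50.6
frame px (np.int32(389), np.int32(34)) c 489.9 108.7 size 25.2 5.0 long-axis deg -0.3 z med 50.7
frame px (np.int32(327), np.int32(269)) c 594.0 82.6 size 93.9 80.7 long-axis deg -0.6 z med 50.6
pad px (np.int32(117), np.int32(351)) c 632.3 -22.1 size 60.2 24.0 long-axis deg 89.3 z med 55.1
switchtop px (np.int32(56), np.int32(431)) c 637.8 -34.9 size 52.5 22.1 long-axis deg -60.4 z med 95.6
tin px (np.int32(326), np.int32(279)) c 585.2 82.1 size 60.6 58.2 long-axis deg 89.4 z med 84.3
tin px (np.int32(294), np.int32(350)) c 587.7 72.8 size 5.4 2.8 long-axis deg 11.1 z med 127.4
tin px (np.int32(358), np.int32(350)) c 588.0 91.4 size 5.9 2.7 long-axis deg 0.5 z med 127.3
tin px (np.int32(327), np.int32(432)) c 662.5 81.7 size 26.0 7.0 long-axis deg -90.0 z med 77.0
tin px (np.int32(327), np.int32(441)) c 624.4 84.1 size 74.0 9.8 long-axis deg -3.5 z med 84.6
held px (np.int32(326), np.int32(279)) c 585.1 82.1 size 60.5 58.1 long-axis deg 89.6 z med 84.3
```

>>> arm_command(
  deltas=[
    {"dx":-0.0012,"dy":0.0005,"dz":0.009,"spin":0},
    {"dx":0,"dy":0,"dz":0.007,"spin":0},
    {"dx":0,"dy":0,"dz":0,"spin":0},
  ],
)

```text
t: 28.3
eef_pos: [597.9, 82.8, 72.5]
tcp_rot: [[-1.0, 0.011, -0.001], [0.011, 1.0, -0.0], [0.001, -0.0, -1.0]]
contact_force: [-1.7, -0.0, -1.9]
opening: 0.153
```

```bash
python3 held.py | grep -E "tcp|frame|held"
```

```text
t 28.35 tcp [598.1  82.9  72.9] toolx yaw 179.35 F [-0.1 -0.6 -1. ] open 0.14910733039354865
frame px (np.int32(258), np.int32(30)) c 491.8 58.7 size 19.7 5.0 long-axis deg -1.1 z med 50.6
frame px (np.int32(326), np.int32(30)) c 491.9 83.6 size 20.0 4.5 long-axis deg -0.4 z med 50.6
frame px (np.int32(394), np.int32(30)) c 492.6 108.7 size 20.1 5.0 long-axis deg -0.1 z med 50.7
frame px (np.int32(326), np.int32(272)) c 589.6 82.6 size 85.2 80.8 long-axis deg -0.5 z med 50.6
held px (np.int32(326), np.int32(279)) c 585.8 82.5 size 60.3 57.8 long-axis deg 89.4 z med 67.0
```

>>> arm_command(
  deltas=[
    {"dx":-0.0004,"dy":0,"dz":0.004,"spin":0},
    {"dx":0,"dy":0,"dz":0.003,"spin":0},
    {"dx":0,"dy":0,"dz":0.002,"spin":0},
    {"dx":0,"dy":0,"dz":0.002,"spin":0},
    {"dx":0,"dy":0,"dz":0.002,"spin":0},
    {"dx":0,"dy":0,"dz":0.002,"spin":0},
    {"dx":0,"dy":0,"dz":0.001,"spin":0},
    {"dx":0,"dy":0,"dz":0,"spin":0},
  ],
)

```text
t: 29.15
eef_pos: [598.8, 83.1, 57.2]
tcp_rot: [[-1.0, 0.011, -0.0], [0.011, 1.0, -0.0], [0.0, -0.0, -1.0]]
contact_force: [-1.7, 0.5, -1.3]
opening: 0.146
```

>>> arm_command(
  deltas=[
    {"dx":0,"dy":0,"dz":0.001,"spin":0},
    {"dx":0,"dy":0,"dz":0.001,"spin":0},
    {"dx":0,"dy":0,"dz":0,"spin":0},
  ],
)

```text
t: 29.45
eef_pos: [598.8, 83.1, 55.8]
tcp_rot: [[-1.0, 0.011, 0.0], [0.011, 1.0, 0.0], [-0.0, 0.0, -1.0]]
contact_force: [-5.1, 0.1, 12.9]
opening: 0.154
```

```bash
python3 held.py | grep -E "tcp|frame|held"
```

```text
t 29.5 tcp [598.8  83.1  55.8] toolx yaw 179.37 F [-5.1 -0.9 13.2] open 0.152255845375107
frame px (np.int32(250), np.int32(25)) c 494.5 58.6 size 15.0 5.1 long-axis deg -0.9 z med 50.6
frame px (np.int32(326), np.int32(25)) c 494.6 83.7 size 15.1 4.4 long-axis deg -0.4 z med 50.6
frame px (np.int32(402), np.int32(25)) c 495.0 108.7 size 14.8 5.0 long-axis deg 0.0 z med 50.7
frame px (np.int32(326), np.int32(275)) c 585.2 82.7 size 80.9 76.4 long-axis deg 89.6 z med 50.6
frame px (np.int32(326), np.int32(280)) c 586.7 82.7 size 60.3 57.7 long-axis deg 89.4 z med 50.3
frame px (np.int32(326), np.int32(409)) c 644.9 82.2 size 24.1 7.0 long-axis deg 89.0 z med 50.5
held px (np.int32(24), np.int32(25)) c 493.8 -15.5 size 14.8 3.9 long-axis deg -0.6 z med 50.6
held px (np.int32(100), np.int32(25)) c 494.0 9.5 size 14.7 4.0 long-axis deg -2.9 z med 50.6
held px (np.int32(174), np.int32(25)) c 494.2 33.7 size 14.9 5.7 long-axis deg 0.3 z med 50.7
held px (np.int32(249), np.int32(25)) c 494.5 58.7 size 15.0 5.3 long-axis deg -0.7 z med 50.6
held px (np.int32(326), np.int32(25)) c 494.6 83.6 size 15.1 4.9 long-axis deg -0.9 z med 50.6
held px (np.int32(402), np.int32(25)) c 494.9 108.7 size 15.1 5.3 long-axis deg -0.8 z med 50.7
held px (np.int32(325), np.int32(275)) c 585.2 82.6 size 81.1 76.4 long-axis deg 89.6 z med 50.6
held px (np.int32(326), np.int32(279)) c 586.7 82.7 size 60.3 57.8 long-axis deg 89.4 z med 50.3
```

>>> arm_command(
  deltas=[
    {"dx":0,"dy":0,"dz":0.001,"spin":0},
    {"dx":0,"dy":0,"dz":0,"spin":0},
    {"dx":0,"dy":0,"dz":-0.0015,"spin":0},
  ],
)

```text
t: 29.8
eef_pos: [599.0, 83.1, 56.3]
tcp_rot: [[-1.0, 0.011, 0.001], [0.011, 1.0, 0.0], [-0.001, 0.0, -1.0]]
contact_force: [0.2, 0.0, -2.0]
opening: 0.154
```

>>> arm_command(
  deltas=[
    {"dx":0,"dy":0,"dz":0,"spin":0},
    {"dx":0,"dy":0,"dz":0,"spin":0},
    {"dx":0,"dy":0,"dz":0,"spin":0},
    {"dx":0,"dy":0,"dz":-0.02,"spin":0},
    {"dx":0,"dy":0,"dz":-0.045,"spin":0},
    {"dx":0,"dy":0,"dz":-0.045,"spin":0},
    {"dx":0.0049,"dy":-0.0461,"dz":0,"spin":0},
    {"dx":0.0049,"dy":-0.0461,"dz":0,"spin":0},
    {"dx":0.0049,"dy":-0.0461,"dz":0,"spin":0},
    {"dx":0.0049,"dy":-0.0461,"dz":0,"spin":0},
    {"dx":0.0049,"dy":-0.0461,"dz":0,"spin":0},
    {"dx":0.0049,"dy":-0.0461,"dz":0,"spin":0},
    {"dx":0.0049,"dy":-0.0461,"dz":0,"spin":0},
    {"dx":0.0049,"dy":-0.0461,"dz":0,"spin":0},
    {"dx":0,"dy":0,"dz":0,"spin":8.2},
    {"dx":0,"dy":0,"dz":0,"spin":8.2},
    {"dx":0,"dy":0,"dz":0,"spin":8.2},
    {"dx":0,"dy":0,"dz":0,"spin":8.2},
    {"dx":0,"dy":0,"dz":0,"spin":0},
  ],
  gripper=0.2,
)

```text
t: 31.7
eef_pos: [555.4, -285.3, 165.5]
tcp_rot: [[-0.833, 0.553, -0.0], [0.553, 0.833, 0.0], [0.0, -0.0, -1.0]]
contact_force: [-0.6, -1.2, -0.1]
opening: 0.601
```

```bash
python3 - <<'E'
from m2 import *
c=cap("wrist"); near(c); d(556.2,-285); c=cap("top"); save(c,"top2.png"); print("TOP"); all_(c)
E
```

```text
t 31.75 tcp [ 555.5 -285.3  165.6] toolx yaw 146.74 F [ 0.4 -0.1 -0.8] open 0.6016528592627433
decktop px (np.int32(511), np.int32(167)) c 583.5 -122.0 size 253.9 121.2 long-axis deg -0.5 z med 50.3
frame px (np.int32(559), np.int32(147)) c 595.2 -127.3 size 101.5 81.1 long-axis deg -0.9 z med 50.7
frame px (np.int32(571), np.int32(150)) c 596.3 -126.9 size 82.9 60.5 long-axis deg -0.7 z med 50.4
frame px (np.int32(577), np.int32(310)) c 694.4 -168.2 size 12.6 11.7 long-axis deg 29.1 z med 51.2
pad px (np.int32(558), np.int32(141)) c 581.8 -133.4 size 14.4 2.9 long-axis deg -10.9 z med 55.2
pad px (np.int32(571), np.int32(170)) c 601.2 -133.8 size 23.2 1.4 long-axis deg -1.6 z med 55.4
button px (np.int32(450), np.int32(2)) c 479.8 -158.1 size 9.8 1.9 long-axis deg 54.9 z med 71.7
plate/tongue px (np.int32(326), np.int32(290)) c 599.2 -314.3 size 24.9 19.0 long-axis deg -33.1 z med 14.2
shoerib px (np.int32(327), np.int32(241)) c 555.2 -284.9 size 43.2 15.9 long-axis deg -34.1 z med 62.1
shoeall px (np.int32(326), np.int32(228)) c 555.8 -285.3 size 64.4 49.6 long-axis deg -33.5 z med 18.6
shoefoot px (np.int32(326), np.int32(225)) c 555.8 -285.3 size 64.4 49.6 long-axis deg -33.5 z med 18.2
to 556.2 -285 tool d mm [-0.5  0.6]
TOP
decktop px (np.int32(327), np.int32(222)) c 595.1 -21.9 size 320.7 231.5 long-axis deg 89.2 z med 50.7
frame px (np.int32(294), np.int32(212)) c 624.0 65.5 size 45.2 25.4 long-axis deg 79.6 z med 50.3
frame px (np.int32(363), np.int32(221)) c 594.8 -121.4 size 81.9 70.1 long-axis deg -0.6 z med 50.7
switchtop px (np.int32(326), np.int32(197)) c 650.8 -21.8 size 56.2 37.8 long-axis deg -89.2 z med 96.3
tin px (np.int32(287), np.int32(190)) c 675.9 81.3 size 38.0 34.9 long-axis deg 1.2 z med 85.4
```

View pics/top2.png

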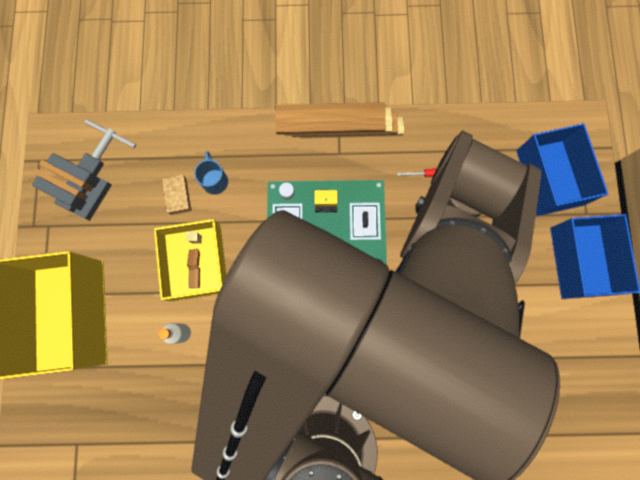

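>>> arm_command(
  deltas=[
    {"dx":0,"dy":0,"dz":0.035,"spin":0},
    {"dx":0,"dy":0,"dz":0.035,"spin":0},
    {"dx":0,"dy":0,"dz":0.035,"spin":0},
    {"dx":0,"dy":0,"dz":0.0255,"spin":0},
    {"dx":0,"dy":0,"dz":0.01,"spin":0},
    {"dx":0,"dy":0,"dz":0,"spin":0},
    {"dx":0,"dy":0,"dz":0,"spin":0},
  ],
)

```text
t: 32.5
eef_pos: [556.2, -285.6, 26.3]
tcp_rot: [[-0.835, 0.55, 0.001], [0.55, 0.835, -0.001], [-0.001, 0.0, -1.0]]
contact_force: [0.3, 0.1, -0.3]
opening: 0.596
```

>>> arm_command(
  deltas=[
    {"dx":0,"dy":0,"dz":0,"spin":0},
    {"dx":0,"dy":0,"dz":0,"spin":0},
    {"dx":0,"dy":0,"dz":0,"spin":0},
    {"dx":0,"dy":0,"dz":0,"spin":0},
    {"dx":0,"dy":0,"dz":0,"spin":0},
    {"dx":0,"dy":0,"dz":-0.03,"spin":0},
    {"dx":0,"dy":0,"dz":-0.035,"spin":0},
    {"dx":0,"dy":0,"dz":-0.035,"spin":0},
    {"dx":0,"dy":0,"dz":0,"spin":-8.2},
    {"dx":0,"dy":0,"dz":0,"spin":-8.2},
    {"dx":0,"dy":0,"dz":0,"spin":-8.2},
    {"dx":0,"dy":0,"dz":0,"spin":-8.2},
    {"dx":0.003,"dy":0.0439,"dz":0,"spin":0},
    {"dx":0.003,"dy":0.0439,"dz":0,"spin":0},
    {"dx":0.003,"dy":0.0439,"dz":0,"spin":0},
    {"dx":0.003,"dy":0.0439,"dz":0,"spin":0},
    {"dx":0.003,"dy":0.0439,"dz":0,"spin":0},
    {"dx":0.003,"dy":0.0439,"dz":0,"spin":0},
    {"dx":0,"dy":0,"dz":0,"spin":0},
    {"dx":0,"dy":0,"dz":0,"spin":0},
  ],
  gripper=-1,
  newtons=90,
)

```text
t: 34.5
eef_pos: [540.5, -20.7, 125.8]
tcp_rot: [[-1.0, 0.008, 0.001], [0.008, 1.0, -0.0], [-0.001, -0.0, -1.0]]
contact_force: [-0.0, -0.3, -1.5]
opening: 0.17
```

```bash
cat > shoe.py <<'E'
from m2 import *
import sys
c=cap("wrist"); save(c,sys.argv[1]); R,p=near(c)
w=cloud(c); f=c["frame"];hsv=cv2.cvtColor(f,cv2.COLOR_RGB2HSV); H,S,V=[hsv[...,i].astype(int) for i in range(3)]
x,y,z=w[...,0],w[...,1],w[...,2]; red=((H<6)|(H>174))&(S>150)
with np.errstate(invalid='ignore'):
    rects(c,red&(x<630)&(z>p[2]-15)&(z<p[2]+2),w,60,"foot held")
    rects(c,red&(x<630)&(z>p[2]+25),w,60,"rib held")
    rects(c,(S<60)&(V>90)&(z>p[2]-30)&(z<p[2]-3)&(x>p[0]+20)&(abs(y-p[1])<40),w,20,"tongue held")
E
python3 shoe.py w5.png
```

```text
t 34.55 tcp [540.7 -21.7 125.7] toolx yaw 179.43 F [ 0.4 -0.7 -1.8] open 0.17409260078192557
decktop px (np.int32(320), np.int32(234)) c 541.8 -21.5 size 322.8 222.0 long-axis deg 89.5 z med 50.3
frame px (np.int32(34), np.int32(77)) c 443.7 -166.3 size 12.7 10.9 long-axis deg -73.2 z med 51.2
frame px (np.int32(615), np.int32(80)) c 447.7 124.2 size 12.8 11.8 long-axis deg -88.8 z med 51.5
frame px (np.int32(190), np.int32(124)) c 467.7 -90.6 size 33.8 4.2 long-axis deg -0.6 z med 50.5
frame px (np.int32(238), np.int32(139)) c 475.8 -66.0 size 49.8 5.5 long-axis deg -0.4 z med 50.5
frame px (np.int32(286), np.int32(139)) c 476.0 -41.1 size 49.7 4.8 long-axis deg -0.6 z med 50.6
frame px (np.int32(335), np.int32(139)) c 476.2 -16.0 size 49.7 4.7 long-axis deg -0.3 z med 50.7
frame px (np.int32(382), np.int32(139)) c 476.4 8.9 size 49.7 5.0 long-axis deg -0.6 z med 50.7
frame px (np.int32(431), np.int32(140)) c 476.8 34.0 size 49.3 5.1 long-axis deg -0.6 z med 50.6
frame px (np.int32(478), np.int32(140)) c 477.1 58.8 size 49.3 5.5 long-axis deg -0.6 z med 50.7
frame px (np.int32(527),
[... 655 characters left out ...]
 med 50.1
pad px (np.int32(104), np.int32(127)) c 468.6 -131.7 size 28.6 6.4 long-axis deg 2.9 z med 55.0
pad px (np.int32(486), np.int32(351)) c 598.8 73.8 size 25.6 1.4 long-axis deg -1.9 z med 55.3
button px (np.int32(48), np.int32(131)) c 469.8 -153.9 size 33.7 25.9 long-axis deg 87.8 z med 72.1
tin px (np.int32(289), np.int32(328)) c 530.4 -31.5 size 6.7 4.4 long-axis deg 40.4 z med 152.6
tin px (np.int32(363), np.int32(332)) c 530.2 -10.6 size 6.4 4.4 long-axis deg -50.4 z med 155.3
foot held px (np.int32(326), np.int32(271)) c 525.2 -21.1 size 49.8 35.8 long-axis deg 89.6 z med 117.5
rib held px (np.int32(326), np.int32(359)) c 539.3 -21.3 size 44.4 17.4 long-axis deg -0.5 z med 161.4
```

View pics/w5.png

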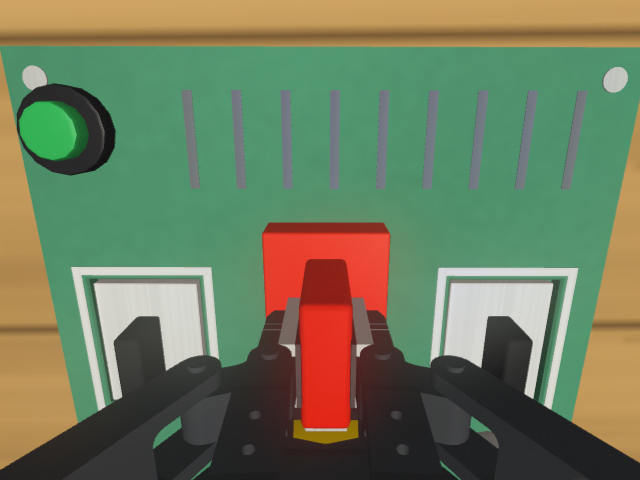

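>>> arm_command(
  deltas=[
    {"dx":0,"dy":-0.0008,"dz":0.02,"spin":0},
    {"dx":0,"dy":0,"dz":0.015,"spin":0},
    {"dx":0,"dy":0,"dz":0.01,"spin":0},
    {"dx":0,"dy":0,"dz":0.003,"spin":0},
    {"dx":0,"dy":0,"dz":0,"spin":0},
    {"dx":0,"dy":0,"dz":0,"spin":0},
  ],
)

```text
t: 35.15
eef_pos: [540.8, -22.9, 77.7]
tcp_rot: [[-1.0, 0.012, 0.001], [0.012, 1.0, -0.0], [-0.001, -0.0, -1.0]]
contact_force: [-0.2, 1.0, -2.5]
opening: 0.176
```

```bash
python3 shoe.py w6.png | grep -E "tcp|held"; python3 - <<'E'
from h import *
c=cap("side"); im=c["frame"][180:330,260:430,::-1]; cv2.imwrite("pics/s6.png",cv2.resize(im,None,fx=4,fy=4,interpolation=cv2.INTER_CUBIC))
E
```

```text
t 35.2 tcp [540.9 -22.9  77.7] toolx yaw 179.34 F [ 0.7  0.2 -2. ] open 0.1777248769872785
foot held px (np.int32(326), np.int32(271)) c 525.4 -23.3 size 49.9 35.5 long-axis deg 89.4 z med 69.4
rib held px (np.int32(326), np.int32(359)) c 539.5 -23.7 size 44.3 17.5 long-axis deg -1.2 z med 113.2
tongue held px (np.int32(322), np.int32(430)) c 610.6 -26.1 size 16.4 16.3 long-axis deg 0.3 z med 64.9
```

View pics/s6.png

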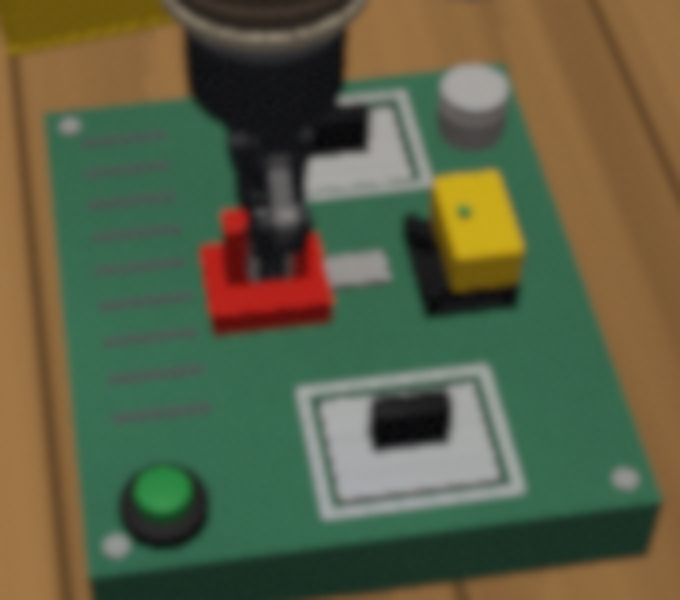

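>>> arm_command(
  deltas=[
    {"dx":-0.005,"dy":0.0012,"dz":0.0008,"spin":0},
    {"dx":-0.006,"dy":0,"dz":0,"spin":0},
    {"dx":-0.006,"dy":0,"dz":0,"spin":0},
    {"dx":-0.006,"dy":0,"dz":0,"spin":0},
    {"dx":-0.003,"dy":0,"dz":0,"spin":0},
    {"dx":0,"dy":0,"dz":0,"spin":0},
  ],
)

```text
t: 35.85
eef_pos: [567.2, -21.6, 76.6]
tcp_rot: [[-1.0, 0.011, 0.001], [0.011, 1.0, -0.0], [-0.001, -0.0, -1.0]]
contact_force: [0.9, 0.0, 1.4]
opening: 0.175
```

```bash
python3 shoe.py w7.png | grep -E "tcp|held|switchtop"
```

```text
t 35.9 tcp [567.  -21.6  76.6] toolx yaw 179.37 F [1.8 0.2 0.4] open 0.1753668782974336
foot held px (np.int32(326), np.int32(271)) c 551.6 -21.9 size 49.9 35.2 long-axis deg 89.3 z med 68.3
rib held px (np.int32(326), np.int32(359)) c 566.1 -22.1 size 44.7 17.5 long-axis deg -0.0 z med 112.1
tongue held px (np.int32(319), np.int32(430)) c 634.2 -25.9 size 11.3 10.8 long-axis deg 86.3 z med 63.8
tongue held px (np.int32(339), np.int32(430)) c 634.2 -16.3 size 9.6 6.5 long-axis deg 3.1 z med 64.2
```

>>> arm_command(
  deltas=[
    {"dx":-0.004,"dy":0,"dz":0,"spin":0},
    {"dx":-0.004,"dy":0,"dz":0,"spin":0},
    {"dx":-0.003,"dy":0,"dz":0,"spin":0},
    {"dx":0,"dy":0,"dz":0,"spin":0},
  ],
)

```text
t: 36.3
eef_pos: [577.7, -21.7, 76.5]
tcp_rot: [[-1.0, 0.011, 0.0], [0.011, 1.0, -0.0], [-0.0, -0.0, -1.0]]
contact_force: [0.3, 0.2, 3.0]
opening: 0.174
```

>>> arm_command(
  deltas=[
    {"dx":-0.002,"dy":0,"dz":0,"spin":0},
    {"dx":-0.002,"dy":0,"dz":0,"spin":0},
    {"dx":-0.002,"dy":0,"dz":0,"spin":0},
    {"dx":-0.002,"dy":0,"dz":0,"spin":0},
    {"dx":0,"dy":0,"dz":0,"spin":0},
  ],
)

```text
t: 36.8
eef_pos: [582.7, -21.7, 76.7]
tcp_rot: [[-1.0, 0.011, -0.005], [0.011, 1.0, 0.0], [0.005, 0.0, -1.0]]
contact_force: [-17.7, -0.7, 23.6]
opening: 0.172
```

>>> arm_command(
  deltas=[
    {"dx":0,"dy":0,"dz":-0.001,"spin":0},
    {"dx":0,"dy":0,"dz":0,"spin":0},
    {"dx":0,"dy":0,"dz":0,"spin":0},
  ],
)

```text
t: 37.1
eef_pos: [584.7, -21.7, 77.1]
tcp_rot: [[-1.0, 0.011, -0.001], [0.011, 1.0, 0.0], [0.001, 0.0, -1.0]]
contact_force: [-4.1, 0.3, -3.4]
opening: 0.176
```

```bash
python3 shoe.py w8.png | grep -E "tcp|held|switchtop"; python3 - <<'E'
from h import *
s=get_state(); print(s["moment"])
c=cap("side"); im=c["frame"][180:300,270:430,::-1]; cv2.imwrite("pics/s8.png",cv2.resize(im,None,fx=4.5,fy=4.5,interpolation=cv2.INTER_CUBIC))
E
```

```text
t 37.15 tcp [584.8 -21.7  77.1] toolx yaw 179.37 F [-4.7 -0.8 -3.3] open 0.17224415421899292
foot held px (np.int32(326), np.int32(271)) c 569.2 -22.0 size 49.8 35.6 long-axis deg 89.4 z med 68.9
rib held px (np.int32(326), np.int32(359)) c 583.8 -22.4 size 44.9 17.4 long-axis deg -0.6 z med 112.6
[-0.03016073  0.90058318  0.04488738]
```

View pics/s8.png

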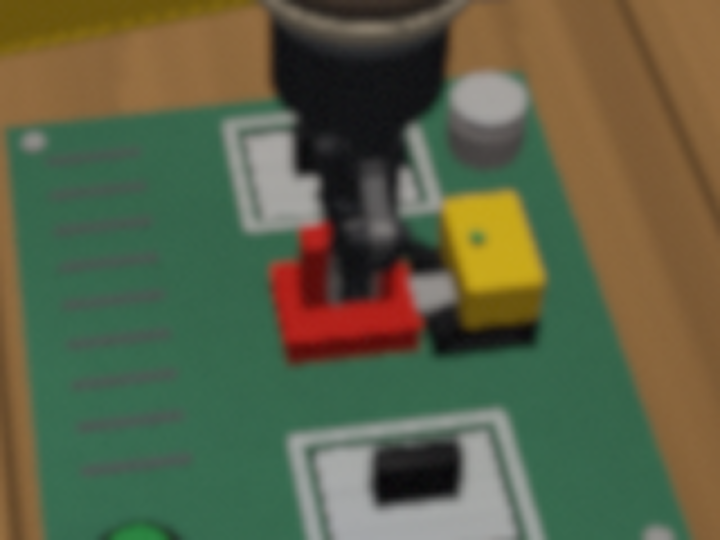

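>>> arm_command(
  deltas=[
    {"dx":-0.002,"dy":0,"dz":0,"spin":0},
    {"dx":-0.002,"dy":0,"dz":0,"spin":0},
    {"dx":0,"dy":0,"dz":0,"spin":0},
    {"dx":0,"dy":0,"dz":0,"spin":0},
  ],
)

```text
t: 37.6
eef_pos: [589.6, -21.8, 77.4]
tcp_rot: [[-1.0, 0.011, 0.0], [0.011, 1.0, 0.0], [-0.0, 0.0, -1.0]]
contact_force: [-3.4, 0.0, -5.2]
opening: 0.175
```

>>> arm_command(
  deltas=[
    {"dx":-0.001,"dy":0,"dz":0,"spin":0},
    {"dx":-0.001,"dy":0,"dz":0,"spin":0},
    {"dx":0,"dy":0,"dz":0,"spin":0},
  ],
)

```text
t: 37.9
eef_pos: [590.0, -21.8, 77.4]
tcp_rot: [[-1.0, 0.011, -0.003], [0.011, 1.0, 0.0], [0.003, 0.0, -1.0]]
contact_force: [-11.7, -0.8, 1.6]
opening: 0.176
```

>>> arm_command(
  deltas=[
    {"dx":-0.001,"dy":0,"dz":0,"spin":0},
    {"dx":-0.001,"dy":0,"dz":0,"spin":0},
    {"dx":0,"dy":0,"dz":0,"spin":0},
    {"dx":0,"dy":0,"dz":0,"spin":0},
  ],
)

```text
t: 38.3
eef_pos: [590.2, -21.8, 77.3]
tcp_rot: [[-1.0, 0.011, -0.006], [0.011, 1.0, 0.0], [0.006, 0.0, -1.0]]
contact_force: [-20.9, -1.3, 9.9]
opening: 0.178
```

```bash
python3 shoe.py w9.png | grep -E "tcp|held|switchtop"; python3 - <<'E'
from h import *
c=cap("side"); im=c["frame"][180:300,270:430,::-1]; cv2.imwrite("pics/s9.png",cv2.resize(im,None,fx=4.5,fy=4.5,interpolation=cv2.INTER_CUBIC))
E
```

```text
t 38.35 tcp [590.2 -21.8  77.3] toolx yaw 179.38 F [-22.1  -0.   11.1] open 0.16955456332245508
switchtop px (np.int32(325), np.int32(438)) c 634.1 -23.1 size 24.8 2.5 long-axis deg 88.5 z med 90.3
foot held px (np.int32(326), np.int32(271)) c 574.7 -22.1 size 49.9 36.0 long-axis deg 89.9 z med 69.2
rib held px (np.int32(326), np.int32(359)) c 589.3 -22.8 size 44.8 17.4 long-axis deg -2.6 z med 112.9
```

View pics/s9.png

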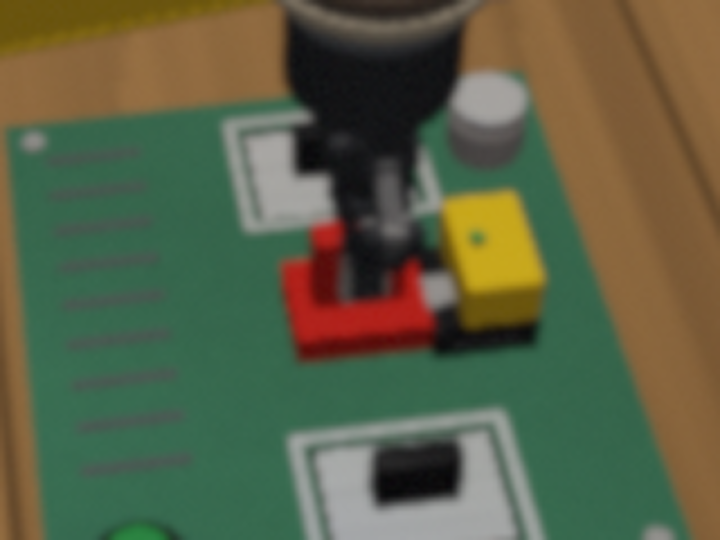

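>>> arm_command(
  deltas=[
    {"dx":0,"dy":0,"dz":0.0007,"spin":0},
    {"dx":0.0015,"dy":0,"dz":0,"spin":0},
    {"dx":0.0015,"dy":0,"dz":0,"spin":0},
    {"dx":0,"dy":0,"dz":0,"spin":0},
  ],
)

```text
t: 38.8
eef_pos: [589.8, -21.8, 76.9]
tcp_rot: [[-1.0, 0.011, -0.001], [0.011, 1.0, 0.0], [0.001, 0.0, -1.0]]
contact_force: [-7.1, 1.0, -2.2]
opening: 0.172
```

>>> arm_command(
  deltas=[
    {"dx":0,"dy":0,"dz":0,"spin":0},
    {"dx":0,"dy":0,"dz":0,"spin":0},
    {"dx":0,"dy":0,"dz":0,"spin":0},
    {"dx":0,"dy":0,"dz":-0.01,"spin":0},
    {"dx":0,"dy":0,"dz":-0.025,"spin":0},
    {"dx":0,"dy":0,"dz":-0.04,"spin":0},
    {"dx":0.04,"dy":0,"dz":-0.02,"spin":0},
    {"dx":0.04,"dy":0,"dz":-0.02,"spin":0},
    {"dx":0.03,"dy":0,"dz":-0.03,"spin":0},
    {"dx":0,"dy":0,"dz":-0.04,"spin":0},
    {"dx":0,"dy":0,"dz":0,"spin":0},
    {"dx":0,"dy":0,"dz":0,"spin":0},
  ],
  gripper=0.2,
)

```text
t: 40.0
eef_pos: [481.2, -20.7, 263.5]
tcp_rot: [[-1.0, 0.011, 0.003], [0.011, 1.0, -0.0], [-0.003, -0.0, -1.0]]
contact_force: [0.4, -0.6, -1.1]
opening: 0.598
```

```bash
python3 - <<'E'
from m2 import *
c=cap("wrist"); near(c); save(c,"w10.png"); w=cloud(c); hsv=cv2.cvtColor(c["frame"],cv2.COLOR_RGB2HSV); H,S,V=[hsv[...,i].astype(int) for i in range(3)]
x,y,z=w[...,0],w[...,1],w[...,2]; red=((H<6)|(H>174))&(S>150)&(abs(y+22)<60)
with np.errstate(invalid='ignore'):
    rects(c,red&(z>60)&(z<75),w,60,"foot"); rects(c,red&(z>105)&(z<120),w,60,"rib"); rects(c,(V<80)&(z<80)&(z>52)&(abs(y+22)<50)&(x>605),w,30,"swblack")
E
```

```text
t 40.05 tcp [480.6 -20.6 262.3] toolx yaw 179.37 F [-0.1 -0.1  0. ] open 0.5985515647816031
decktop px (np.int32(326), np.int32(286)) c 571.3 -21.8 size 321.1 281.1 long-axis deg 89.4 z med 50.2
frame px (np.int32(159), np.int32(169)) c 444.6 -165.5 size 11.8 11.6 long-axis deg -7.0 z med 51.3
frame px (np.int32(493), np.int32(169)) c 447.3 124.1 size 11.5 11.4 long-axis deg 65.3 z med 51.2
frame px (np.int32(416), np.int32(206)) c 480.3 59.7 size 20.2 3.4 long-axis deg -0.7 z med 50.6
frame px (np.int32(388), np.int32(213)) c 485.9 34.5 size 17.5 2.9 long-axis deg 2.1 z med 50.5
frame px (np.int32(215), np.int32(316)) c 587.9 -127.4 size 86.9 80.7 long-axis deg -0.8 z med 50.3
frame px (np.int32(437), np.int32(316)) c 589.9 83.3 size 87.2 80.8 long-axis deg -0.2 z med 50.6
frame px (np.int32(434), np.int32(318)) c 592.2 81.0 size 72.3 60.2 long-axis deg -0.4 z med 50.3
frame px (np.int32(217), np.int32(319)) c 592.3 -127.5 size 75.3 61.9 long-axis deg -1.3 z med 50.1
frame px (np.int32(258), np.int32(362)) c 637.4 -90.5 size 15.5 6.3 long-axis deg -3.5 z med 50.5
frame px (np.int32(
[... 267 characters left out ...]
0.6 z med 72.0
button px (np.int32(325), np.int32(399)) c 645.1 -23.2 size 6.8 5.4 long-axis deg -0.6 z med 99.0
tin px (np.int32(225), np.int32(357)) c 471.1 -49.5 size 5.4 3.3 long-axis deg 21.1 z med 304.6
tin px (np.int32(426), np.int32(357)) c 471.8 7.1 size 5.2 3.4 long-axis deg -21.5 z med 304.5
foot px (np.int32(326), np.int32(323)) c 588.7 -22.2 size 66.3 49.9 long-axis deg -1.8 z med 68.1
rib px (np.int32(326), np.int32(349)) c 587.8 -22.2 size 44.5 15.7 long-axis deg -0.5 z med 112.0
swblack px (np.int32(305), np.int32(359)) c 631.7 -42.9 size 23.5 18.5 long-axis deg -0.1 z med 67.7
swblack px (np.int32(347), np.int32(359)) c 632.3 -2.2 size 24.4 18.5 long-axis deg -1.1 z med 67.7
```

View pics/w10.png

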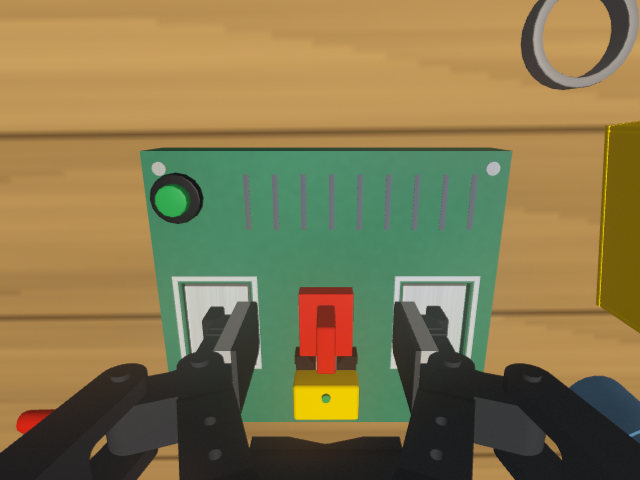

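>>> arm_command(
  deltas=[
    {"dx":-0.025,"dy":-0.0006,"dz":0.03,"spin":0},
    {"dx":-0.025,"dy":0,"dz":0.04,"spin":0},
    {"dx":0,"dy":0,"dz":0.045,"spin":0},
    {"dx":0,"dy":0,"dz":0.04,"spin":0},
    {"dx":0,"dy":0,"dz":0.03,"spin":0},
    {"dx":0,"dy":0,"dz":0.018,"spin":0},
    {"dx":0,"dy":0,"dz":0,"spin":0},
    {"dx":-0.006,"dy":0,"dz":0,"spin":0},
    {"dx":-0.003,"dy":0,"dz":0,"spin":0},
    {"dx":-0.002,"dy":0,"dz":0,"spin":0},
    {"dx":0,"dy":0,"dz":0,"spin":0},
  ],
  gripper=-1,
  newtons=40,
)

```text
t: 41.15
eef_pos: [542.4, -22.0, 59.7]
tcp_rot: [[-1.0, 0.011, 0.002], [0.011, 1.0, -0.0], [-0.002, -0.0, -1.0]]
contact_force: [-0.6, 0.5, -0.0]
opening: 0.0
```

>>> arm_command(
  deltas=[
    {"dx":-0.002,"dy":0,"dz":0,"spin":0},
    {"dx":-0.001,"dy":0,"dz":0,"spin":0},
    {"dx":0,"dy":0,"dz":0,"spin":0},
  ],
)

```text
t: 41.45
eef_pos: [544.6, -21.9, 59.0]
tcp_rot: [[-1.0, 0.011, 0.0], [0.011, 1.0, -0.0], [-0.0, -0.0, -1.0]]
contact_force: [0.1, -0.1, 0.1]
opening: -0.004
```

>>> arm_command(
  deltas=[
    {"dx":-0.001,"dy":0,"dz":0,"spin":0},
    {"dx":-0.001,"dy":0,"dz":0,"spin":0},
    {"dx":0,"dy":0,"dz":0,"spin":0},
  ],
)

```text
t: 41.75
eef_pos: [545.9, -21.9, 58.7]
tcp_rot: [[-1.0, 0.011, -0.001], [0.011, 1.0, 0.0], [0.001, 0.0, -1.0]]
contact_force: [-4.7, -1.0, 3.8]
opening: -0.003
```

>>> arm_command(
  deltas=[
    {"dx":-0.001,"dy":0,"dz":0,"spin":0},
    {"dx":-0.001,"dy":0,"dz":0,"spin":0},
    {"dx":0,"dy":0,"dz":0,"spin":0},
  ],
)

```text
t: 42.05
eef_pos: [546.1, -21.8, 58.5]
tcp_rot: [[-1.0, 0.011, -0.004], [0.011, 1.0, 0.0], [0.004, 0.0, -1.0]]
contact_force: [-13.0, -0.7, 10.2]
opening: -0.001
```

>>> arm_command(
  deltas=[
    {"dx":-0.001,"dy":0,"dz":0,"spin":0},
    {"dx":0,"dy":0,"dz":0,"spin":0},
  ],
)

```text
t: 42.25
eef_pos: [546.2, -21.8, 58.4]
tcp_rot: [[-1.0, 0.011, -0.006], [0.011, 1.0, 0.0], [0.006, 0.0, -1.0]]
contact_force: [-16.4, -1.0, 13.3]
opening: 0.0
```

>>> arm_command(
  deltas=[
    {"dx":0.014,"dy":0,"dz":0,"spin":0},
    {"dx":0.02,"dy":0,"dz":0,"spin":0},
    {"dx":0,"dy":0,"dz":-0.03,"spin":0},
    {"dx":0,"dy":0,"dz":-0.03,"spin":0},
    {"dx":0.015,"dy":-0.0432,"dz":0,"spin":0},
    {"dx":0.015,"dy":-0.0432,"dz":0,"spin":0},
    {"dx":0.015,"dy":-0.0432,"dz":0,"spin":0},
    {"dx":0,"dy":0,"dz":0,"spin":0},
    {"dx":0,"dy":0,"dz":0,"spin":0},
  ],
)

```text
t: 43.15
eef_pos: [469.0, -151.8, 118.9]
tcp_rot: [[-1.0, 0.014, 0.001], [0.014, 1.0, -0.0], [-0.001, -0.0, -1.0]]
contact_force: [0.3, 0.6, 0.1]
opening: 0.003
```

```bash
python3 - <<'E'
from m2 import *
c=cap("wrist"); near(c); d(469.6,-150.6); c=cap("top"); print("TOP"); all_(c); save(c,"top3.png")
c=cap("side"); im=c["frame"][110:340,230:440,::-1]; cv2.imwrite("pics/s11.png",cv2.resize(im,None,fx=2.6,fy=2.6,interpolation=cv2.INTER_CUBIC))
E
```

```text
t 43.2 tcp [ 469.2 -150.9  118.9] toolx yaw 179.29 F [0.  0.5 0.1] open -0.00250131973518163
decktop px (np.int32(455), np.int32(326)) c 521.0 -64.7 size 233.8 181.4 long-axis deg 89.4 z med 50.4
frame px (np.int32(300), np.int32(219)) c 444.4 -165.8 size 11.9 11.3 long-axis deg -1.6 z med 51.2
frame px (np.int32(327), np.int32(426)) c 578.2 -152.7 size 27.5 7.7 long-axis deg -0.9 z med 50.1
frame px (np.int32(635), np.int32(445)) c 595.6 44.8 size 25.5 6.3 long-axis deg 4.4 z med 50.7
button px (np.int32(328), np.int32(275)) c 469.5 -151.2 size 26.4 26.1 long-axis deg -83.6 z med 72.2
tin px (np.int32(316), np.int32(349)) c 459.0 -155.0 size 5.0 2.4 long-axis deg -1.1 z med 156.5
tin px (np.int32(335), np.int32(349)) c 458.9 -149.4 size 4.3 2.4 long-axis deg -0.0 z med 156.6
to 469.6 -150.6 tool d mm [-0.3  0.3]
TOP
decktop px (np.int32(326), np.int32(232)) c 569.7 -21.2 size 320.3 281.5 long-axis deg 89.2 z med 50.6
frame px (np.int32(289), np.int32(223)) c 592.6 78.3 size 90.6 66.1 long-axis deg -0.9 z med 50.7
frame px (np.int32(358), np.int32(223)) c 593.1 -99.3 size 99.9 29.0 long-axis deg -21.1 z med 50.4
switchtop px (np.int32(326), np.int32(198)) c 649.3 -21.9 size 55.5 36.1 long-axis deg 88.6 z med 96.4
tin px (np.int32(287), np.int32(190)) c 675.8 81.4 size 37.1 35.1 long-axis deg 0.6 z med 85.9
```

View pics/s11.png

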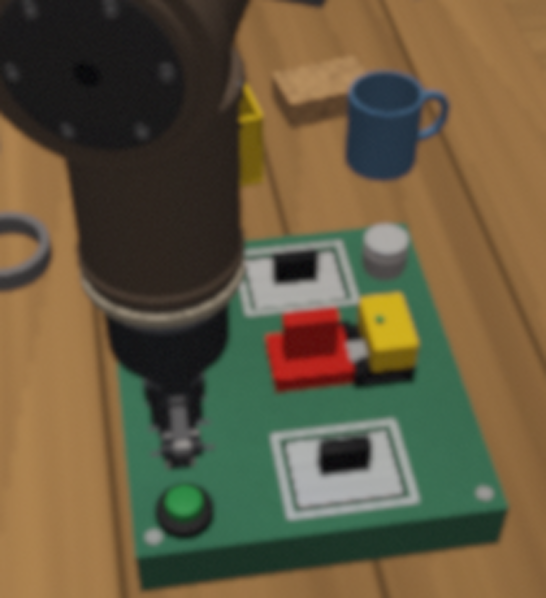

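>>> arm_command(
  deltas=[
    {"dx":0,"dy":0,"dz":0.02,"spin":0},
    {"dx":0,"dy":0,"dz":0.018,"spin":0},
    {"dx":0,"dy":0,"dz":0.008,"spin":0},
    {"dx":0,"dy":0,"dz":0.002,"spin":0},
    {"dx":0,"dy":0,"dz":0.002,"spin":0},
    {"dx":0,"dy":0,"dz":0.002,"spin":0},
    {"dx":0,"dy":0,"dz":0.001,"spin":0},
    {"dx":0,"dy":0,"dz":0,"spin":0},
    {"dx":0,"dy":0,"dz":0,"spin":0},
  ],
)

```text
t: 44.2
eef_pos: [469.3, -150.8, 66.1]
tcp_rot: [[-1.0, 0.011, 0.001], [0.011, 1.0, -0.0], [-0.001, -0.0, -1.0]]
contact_force: [0.6, 3.5, 4.9]
opening: -0.0
```

>>> arm_command(
  deltas=[
    {"dx":0,"dy":0,"dz":0.001,"spin":0},
    {"dx":0,"dy":0,"dz":0.001,"spin":0},
    {"dx":0,"dy":0,"dz":0,"spin":0},
  ],
)

```text
t: 44.5
eef_pos: [469.4, -150.9, 65.4]
tcp_rot: [[-1.0, 0.011, 0.001], [0.011, 1.0, -0.0], [-0.001, -0.0, -1.0]]
contact_force: [-8.7, 5.8, 43.0]
opening: -0.005
```

>>> arm_command(
  deltas=[
    {"dx":0,"dy":0,"dz":-0.02,"spin":0},
    {"dx":0,"dy":0,"dz":-0.04,"spin":0},
    {"dx":0,"dy":0,"dz":-0.04,"spin":0},
    {"dx":0.01,"dy":0.03,"dz":-0.035,"spin":0},
    {"dx":0.01,"dy":0.03,"dz":-0.035,"spin":0},
    {"dx":0,"dy":0.03,"dz":-0.035,"spin":0},
    {"dx":0,"dy":0.03,"dz":-0.035,"spin":0},
    {"dx":0,"dy":0,"dz":-0.02,"spin":0},
    {"dx":0,"dy":0,"dz":0,"spin":0},
    {"dx":0,"dy":0,"dz":0,"spin":0},
  ],
)

```text
t: 45.5
eef_pos: [450.4, -30.6, 323.8]
tcp_rot: [[-1.0, 0.011, 0.001], [0.011, 1.0, -0.0], [-0.001, -0.0, -1.0]]
contact_force: [-0.1, 0.2, -1.0]
opening: -0.001
```

```bash
python3 - <<'E'
from m2 import *
c=cap("wrist"); near(c); save(c,"w12.png")
E
```

```text
t 45.55 tcp [450.  -30.8 323.2] toolx yaw 179.35 F [ 1.  -0.  -0.7] open 0.0011347998899446758
decktop px (np.int32(336), np.int32(276)) c 547.1 -21.4 size 321.3 232.8 long-axis deg 89.4 z med 50.2
frame px (np.int32(195), np.int32(193)) c 444.4 -165.8 size 11.9 11.0 long-axis deg -1.4 z med 51.1
frame px (np.int32(476), np.int32(193)) c 447.2 124.4 size 11.8 11.5 long-axis deg 0.2 z med 51.4
frame px (np.int32(225), np.int32(321)) c 592.3 -144.2 size 96.2 47.0 long-axis deg -1.0 z med 50.3
frame px (np.int32(263), np.int32(317)) c 587.7 -102.4 size 85.1 31.2 long-axis deg -0.3 z med 50.4
frame px (np.int32(428), np.int32(322)) c 597.0 83.1 size 100.6 80.7 long-axis deg -0.7 z med 50.5
frame px (np.int32(243), np.int32(323)) c 595.8 -126.6 size 82.5 60.2 long-axis deg -0.7 z med 50.0
frame px (np.int32(426), np.int32(322)) c 596.6 80.9 size 80.2 60.9 long-axis deg -0.5 z med 50.3
frame px (np.int32(260), np.int32(360)) c 642.1 -110.3 size 29.2 5.3 long-axis deg 89.0 z med 50.3
button px (np.int32(207), np.int32(221)) c 469.5 -150.3 size 26.2 25.5 long-axis deg -0.9 z med 72.0
tin px (np.int32(318), np.int32(350)) c 440.5 -33.3 size 4.5 1.2 long-axis deg -0.0 z med 361.6
tin px (np.int32(335), np.int32(349)) c 440.6 -28.3 size 4.2 2.3 long-axis deg -0.4 z med 361.6
binrim px (np.int32(625), np.int32(249)) c 505.7 273.9 size 190.3 30.1 long-axis deg 8.3 z med 84.3
```

View pics/w12.png

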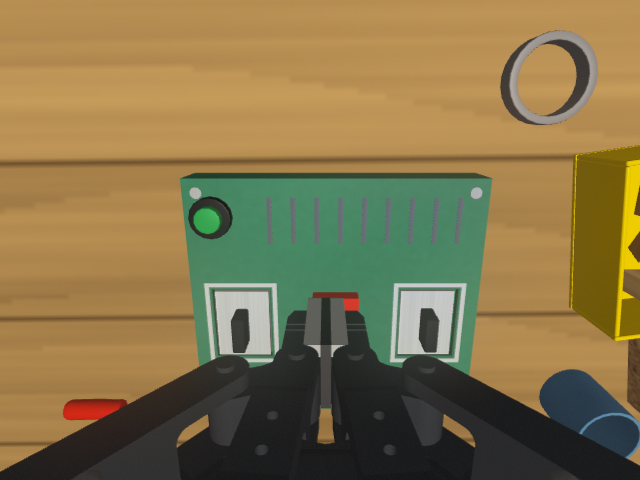

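```bash
python3 -c "
from rig import *
print(job_done())"
```

```text
the job is handed in; nothing more can be done
None
```

I handed the job in at about 45.6 s. Every task step is done, but the button press was harder than I meant.

- **Offcuts:** three were present. I put all three in the small yellow bin and saw them there in a later picture. The deck was clear.
- **Covers:** both are pressed into the openings. In the last picture their tops measured about 50.0 mm and 50.3 mm, against a deck top of about 50.2 mm.
- **Shoe and switch:** I pushed the tongue in until the foot met the switch, with the force rising to about 21 N. A second push from behind, about 16 N, moved it no further. The foot centre measured about 588 mm in x, against 588.5 mm expected when fully home. I could not see the plunger inside the switch.
- **Button:** I pressed it last, and the fingertip went down about 6.6 mm. The force at the bottom reached 43 N, which came from the closed fingertips. This is over the 40 N set for the arm and gripper body, though those did not touch it. The button was back up afterwards at 72 mm.
- **Other points:** one earlier shoe push peaked at about 18 N sideways and 24 N up. I lifted the shoe 1 mm to free it. I deliberately moved nothing else, and at the end the robot was clear of everything.

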